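# Isolate the scanning stage and change it over to slide holders

## Task

Before anyone touches the stage, swing the isolator handle to off so that its padlock hole lines up with the hole in the hasp, and leave it there. Then move every culture flask from the stage to lie flat in the white tray, and lower each slide-holder plate over the pins of a free bay until it rests flush on the deck (any plate in any bay). Last, with all plates down, throw the stage clamp lever fully over, away from the robot; do not disturb the other things on the bench.

Things in the scene. Friction and masses are not known exactly. Their poses are not given: they have to be found in the camera images.
- plate0: Slide-holder plate, bare aluminium, 120 x 74 x 6 mm, lying flat, 170 g, identical to the other two; not every plate is present at each start. Two 11 mm square through-holes on its long centre line (its x axis), 48 mm either side of the centre. A black grip bar 56 mm long (along x), 12 mm thick (y) stands upright in the middle, its top 38 mm above the underside. Origin: centre of the underside; z up. Either way round fits. Starts on the bench in front of the stage.
- plate1: Slide-holder plate, bare aluminium, 120 x 74 x 6 mm, lying flat, 170 g, identical to the other two; not every plate is present at each start. Two 11 mm square through-holes on its long centre line (its x axis), 48 mm either side of the centre. A black grip bar 56 mm long (along x), 12 mm thick (y) stands upright in the middle, its top 38 mm above the underside. Origin: centre of the underside; z up. Either way round fits. Starts on the bench in front of the stage.
- plate2: Slide-holder plate, bare aluminium, 120 x 74 x 6 mm, lying flat, 170 g, identical to the other two; not every plate is present at each start. Two 11 mm square through-holes on its long centre line (its x axis), 48 mm either side of the centre. A black grip bar 56 mm long (along x), 12 mm thick (y) stands upright in the middle, its top 38 mm above the underside. Origin: centre of the underside; z up. Either way round fits. Starts on the bench in front of the stage.
- flask0: Small closed culture flask, clear with a round blue cap, lying flat, 76 x 40 x 22 mm overall, 50 g; one or both are present. Origin: centre of the 76 x 40 underside; x runs along its length towards the cap (19 mm cap from x = +20 to +38 mm), box-shaped body from x = -38 to +10 mm, 40 mm wide in y; z up. Starts on the stage's deck between the two rows of pins, lengthwise along the stage's x.
- flask1: Small closed culture flask, clear with a round blue cap, lying flat, 76 x 40 x 22 mm overall, 50 g; one or both are present. Origin: centre of the 76 x 40 underside; x runs along its length towards the cap (19 mm cap from x = +20 to +38 mm), box-shaped body from x = -38 to +10 mm, 40 mm wide in y; z up. Starts on the stage's deck between the two rows of pins, lengthwise along the stage's x.
- bay0 (a point): Centre of the first bay (nearest the clamp lever) of the scanning stage, on its flat deck, 40 mm above the bench. The stage is a white block 160 x 345 x 40 mm with a grey deck. Bays are 88 mm apart along the stage's y. Each bay has two upright 8 mm steel pins, at x = +48 and -48 mm from this point along its x axis, 17 mm high with tapered tips 3.6 mm across (taper in the upper 8 mm).
- bay1 (a point): Centre of the middle bay of the scanning stage, on its flat deck, 40 mm above the bench. The stage is a white block 160 x 345 x 40 mm with a grey deck. Bays are 88 mm apart along the stage's y. Each bay has two upright 8 mm steel pins, at x = +48 and -48 mm from this point along its x axis, 17 mm high with tapered tips 3.6 mm across (taper in the upper 8 mm).
- bay2 (a point): Centre of the last bay (farthest from the clamp lever) of the scanning stage, on its flat deck, 40 mm above the bench. The stage is a white block 160 x 345 x 40 mm with a grey deck. Bays are 88 mm apart along the stage's y. Each bay has two upright 8 mm steel pins, at x = +48 and -48 mm from this point along its x axis, 17 mm high with tapered tips 3.6 mm across (taper in the upper 8 mm).
- clamp (a joint): Angle of the black stage clamp lever, on a small block at the end of the stage 84 mm beyond bay0 (stage -y): about 0 = open, leaning towards the robot side (stage -x); 1.0 = clamped, leaning fully away (stage +x). It swings in the stage's x-z plane, stays where it is left and moves at a light push of a few newtons.
- clamp_tip (a point): Centre of the 26 mm ball at the tip of the stage clamp lever, 70 mm from its pivot; the pivot is 22 mm above the deck.
- handle (a joint): Angle of the isolator's rotary handle about its vertical axis: 0 to 0.35 = on; it grows as the handle swings anticlockwise seen from above; 1.571 = off with the hole in the handle over the hole in the hasp. The handle can swing on past that, to a stop at 1.95, and stays where it is left (friction 0.12 N m).
- handle_pivot (a point): The vertical axis of the isolator handle, on the top face of the grey isolator box (110 x 110 x 70 mm), 70 mm above the bench.
- handle_grip (a point): Top of the black handle bar near its outer end, 45 mm from the pivot. The bar runs radially from the pivot to 60 mm, 14 mm thick and 34 mm high (top 108 mm above the bench). A steel ear with the hole lies beyond it, 59 to 89 mm from the pivot, 28 mm wide, 72 to 78 mm above the bench.
- handle_hole (a point): Centre of the 10 mm padlock hole in the handle's steel ear, 74 mm from the pivot.
- hasp_hole (a point): Centre of the 10 mm padlock hole in the fixed steel hasp that sticks out from the isolator box's robot-facing side, 74 mm from the pivot, just below the height of the handle's ear.
- tray: White flask tray on the bench, 120 (x) x 180 (y) mm outside, rim 14 mm high, wall 4 mm, floor about 4 mm thick. Origin: centre of its underside.
- reagent: Amber reagent bottle, 56 mm across, 140 mm tall; not part of the job, leave it alone. Origin: its underside.
- tipbox: Grey open pipette-tip box, 90 x 120 x 55 mm; not part of the job, leave it alone. Origin: its underside.
- objective: Bare steel microscope objective, upright cylinder 30 mm across, 42 mm tall, between the plates and the tray or isolator; not part of the job, leave it alone. Origin: its underside.
- beaker: Glass beaker, 64 mm across, 80 mm tall; not part of the job, leave it alone. Origin: its underside.
- slidebox: Cardboard slide box, 90 x 170 x 35 mm; not part of the job, leave it alone. Origin: its underside.
- wash: White wash bottle, 60 mm across, 150 mm tall; not part of the job, leave it alone. Origin: its underside.
- driver: Screwdriver, 170 mm long, lying on the bench; not part of the job, leave it alone. Origin: its underside.
Things that resemble listed ones, but are neither listed nor needed, are in the scene too. Several things have the shape of the tray; the one meant has the colours described above.

How it is judged:
By the outcome, as a careful person would: the job done as asked, in the order asked, and still so for the second after the job is handed in, with the robot touching nothing.
Of plate0, plate1, plate2 only 2 to 3 are there at a start; the rules pass over those that are not, and their reading is None.
Of flask0, flask1 only 1 to 2 are there at a start; the rules pass over those that are not, and their reading is None.
At some moment in a run one of plate0, plate1, plate2 may be knocked a few centimetres aside while the robot is not near it.
Once in a run the grip may slacken for a moment while it holds something.
It also fails if it takes over 210 s, if anything falls off the work surface, if the arm or the gripper's body presses on something with over 40 N, if the wrist force passes 120 N, or if a joint passes its speed limit or range.

## Robot

A 7-joint arm with a two-finger parallel gripper is mounted at the origin on the work surface. World frame = base frame: x ahead of the robot, y to its left, z up, the work surface at z = 0. Lengths are in m, angles in degrees, forces in N, time in s.
With the tool pointing down it reaches from about 0.4 to 0.925 m from the base axis. Payload 5.6 kg.
Tool frame: the origin (TCP) lies at the very end of the fingers, on their centre line; the grasp point (between the pads) lies 19 mm behind it; z points along the fingers, y is the line along which they close (so a half turn about z gives the same grasp; the last joint's range is limited). The gripper opens to 85 mm and grips with 20 to 120 N. Pads are 22 mm wide; open, the fingers measure 114 mm over their backs; the gripper's body (76 mm by 85 mm) begins 54 mm behind the grasp point. The pads swing forward as they close: fully open they stand 13 mm farther back than shut.
Start: joints at [-72.651, 26.786, -0.665, 91.828, 0.344, 61.387, -3.226], TCP at [0.22, 0.612, 0.207] pointing down, gripper open.
Joint ranges: [-144.91, 144.91], [-17.63, 115.5], [-89.93, 88.59], [15.96, 139.68], [-74.01, 254.01], [8.47, 105.57], [-167.45, 167.45]. Speed limits (degrees/s): [147.25, 147.25, 180, 180, 180, 180, 180].

## Interface

Orientations are given as a 3x3 rotation matrix whose columns are the frame's x, y, z axes.
In Python, from rig import r gives the robot as it stands.
- The arm moves only by the tool play_rows, never from a script. Its argument "moves" is a list of rows, each a list of 3 entries, a list of its own where there are three numbers: the shift along the tool's x, y, z in units of 1 m (1.0 is 1 m), then the turn, a rotation vector about the tool's x, y, z in units of 180 degrees (1.0 is 180 degrees), then the opening in per cent of the stroke, from 0 (shut) to 100 (fully open). A call has exactly 10 rows; each row is the pose to reach, as a shift and turn from the pose commanded when the call began, along the tool's axes at that moment, turning the shorter way round; what a row does not reach only later rows make up. A row lasts 1/12 s, in which the tool goes at most 41.7 mm and 7.16 degrees, less where a joint would pass 70% of its speed; a pose out of reach is approached as far as the arm can. A call with a number of a shift or a turn outside -1 to 1 is refused whole. A call with a gripper value outside its range is refused whole. The fingers move at their own pace and stop on an object; "force" is the grip in N (left out, the last holds). Time passes only in rows, so rows that repeat a pose let the fingers close, or fill a call up. It gives the time, the measured TCP pose, the force, the opening and the grip force at its end, in the units of the state.
- r.get_obs(): the state, without advancing time (a new reading comes with each control period).
- r.snapshot(name): name is "scene" or "top" or "wrist"; returns a dict with "pixels" (400x640x3 uint8, red, green, blue), "K" (3x3 intrinsics, pixels), "dist" ([k1, k2, p1, p2, k3] as OpenCV has them; the pictures are not rectified), "world_to_cam" (4x4, takes a point from world to camera coordinates). Camera axes: x right, y down, z forward; pixel columns grow to the right and rows downward; lengths in m; the calibration is good to about 2 mm. A picture is of the moment at which its call begins. There is no depth.
- r.finish_job(): hands the job in; it is judged then, once.
The state is a dict: "clock": time; "qpos": joint angles; "qvel": joint speeds; "effort": joint torques, N m; "eef_pos": TCP position; "tcp_rot": TCP orientation; "wrist_force": force on the tool from outside, world axes, zero at the start; "ft_torque": the same for the moment, N m; "finger_gap": finger opening in m; "finger_force": force on a finger pad.
Only numpy, scipy, OpenCV 4.12 (cv2) and the standard library are available. Lean on these libraries where they do the work, as an engineer would, in place of code of your own. Each camera call takes 0.05 s, during which the arm holds its last target. There are 200 camera calls.

## Working session

There is one attempt and no reset: what is moved stays moved. The work goes in short steps, Python scripts to look and compute and a tool call to move; the robot and the scene stay as the last step left them, time stands still between calls to the robot, and variables do not carry over. Pictures are saved under pics/ and viewed, at most 14 in all, crops included, and the job is handed in when it is done.

Besides the shell and the picture viewer there is one more tool, called after ">>>" as name(argument=value, ...) on one line, values as JSON. play_rows: Moves the arm, as the interface text tells. Shifts and turns lie within -1 to 1; 1 stands for 1 m of shift or 180 degrees of turn. Its arguments: {"type":"object","properties":{"moves":{"type":"array"},"force":{"type":"number"}},"required":["moves"]}

```bash
ls; mkdir -p pics; cat > h.py <<'E'
import numpy as np, cv2, pickle, sys
from rig import r
def snap(n,f=None):
    s=r.snapshot(n)
    if f: cv2.imwrite('pics/'+f,s['pixels'][:,:,::-1]); pickle.dump(s,open('pics/'+f+'.pkl','wb'))
    return s
def load(f): return pickle.load(open('pics/'+f+'.pkl','rb'))
def ray(s,px,z):
    p=cv2.undistortPoints(np.array(px,float).reshape(-1,1,2),np.array(s['K'],float),np.array(s['dist'],float)).reshape(-1,2)
    T=np.array(s['world_to_cam']);R=T[:3,:3];c=-R.T@T[:3,3]
    d=np.c_[p,np.ones(len(p))]@R
    return c+d*((z-c[2])/d[:,2])[:,None]
def proj(s,P):
    T=np.array(s['world_to_cam']);
    return cv2.projectPoints(np.array(P,float).reshape(-1,1,3),cv2.Rodrigues(T[:3,:3])[0],T[:3,3],np.array(s['K'],float),np.array(s['dist'],float))[0].reshape(-1,2)
E
python3 - <<'E'
from h import *
a=snap('scene','s0.png');b=snap('top','t0.png')
for s in(a,b):
    T=np.array(s['world_to_cam']);print(-T[:3,:3].T@T[:3,3]);print(T[:3,:3].round(2))
o=r.get_obs();print(o['eef_pos'],np.round(o['tcp_rot'],3),o['finger_gap'])
cv2.imwrite('pics/t0b.png',cv2.resize(b['pixels'][:,:,::-1],(800,500)))
cv2.imwrite('pics/s0b.png',cv2.resize(a['pixels'][:,:,::-1],(800,500)))
E
```

```text
pics
[ 1.19650627 -0.45440803  1.06251577]
[[ 0.45  0.89  0.  ]
 [ 0.7  -0.35 -0.63]
 [-0.56  0.28 -0.78]]
[ 0.30357066 -0.10739071  1.15850519]
[[ 0.02 -1.   -0.01]
 [-0.98 -0.02 -0.19]
 [ 0.19  0.01 -0.98]]
[0.22018343 0.61098299 0.20593327] [[-0.941  0.339 -0.   ]
 [ 0.339  0.941 -0.002]
 [-0.    -0.002 -1.   ]] 0.08543201415793607
```

View pics/t0b.png

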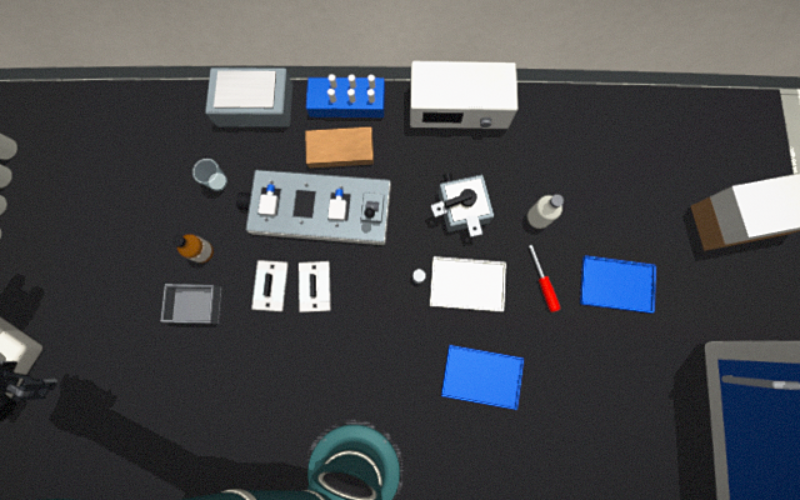

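View pics/s0b.png

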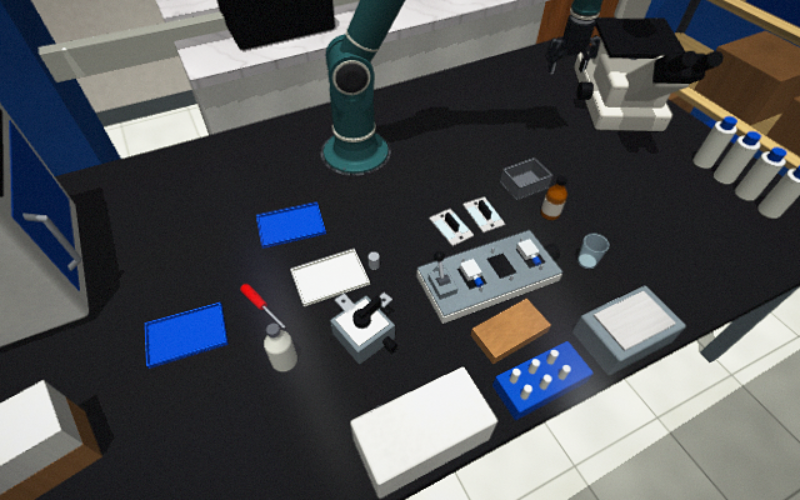

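Top view (800-px scale): two plates at (269,286), (314,286); stage at (318,207) with flasks at (268,200), (338,206); clamp block (372,208). Isolator at (467,200), with its ear at (437,210) and hasp at (475,228). The tray candidates are white (468,284), blue (618,284) and blue (482,377). The white one fits the description; I'll confirm it in the crop.

```bash
python3 - <<'E'
from h import *
b=load('t0.png')
c=b['pixels'][125:262,190:410,::-1];cv2.imwrite('pics/c0.png',cv2.resize(c,None,fx=3.63,fy=3.63,interpolation=cv2.INTER_CUBIC))
E
```

```text
(no output)
```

View pics/c0.png

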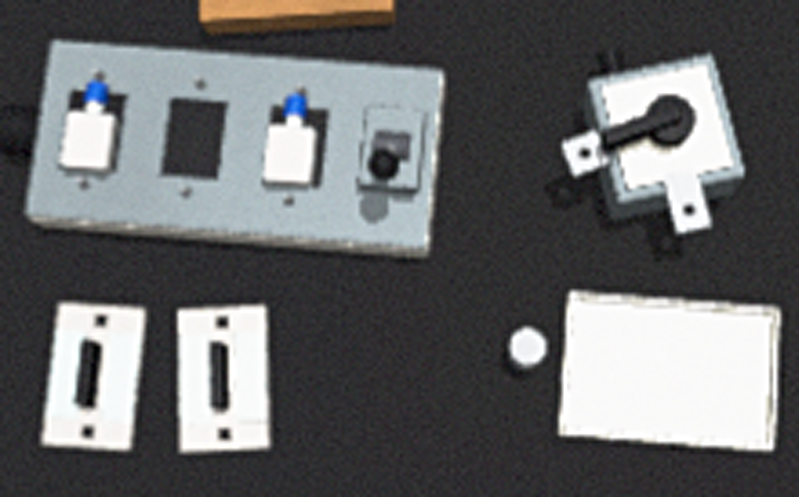

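```bash
python3 - <<'E'
from h import *
b=load('t0.png')
f=lambda p,z: ray(b,np.array(p)/3.63+[190,125],z)[:,:2].round(4)
def show(n,p,z): print(n,f(p,z).tolist())
show('pins b2,b1,b0',[(98,75),(84,185),(200,84),(186,192),(301,91),(290,201)],.05)
show('deck corners',[(52,41),(443,70),(429,249),(27,216)],.04)
show('clampball',[(382,164)],.12);show('clampblock',[(392,140)],.055)
show('flask2 body,cap',[(90,140),(97,93)],.022);show('flask0',[(290,153),(295,104)],.022)
show('plateL corners',[(59,303),(146,308),(131,450),(41,443)],.006);show(' holes',[(100,320),(88,431)],.006)
show('plateR corners',[(178,308),(268,305),(270,450),(180,452)],.006);show(' holes',[(222,322),(223,433)],.006)
show('handle pivot',[(672,120)],.108);show('ear hole',[(585,153)],.078);show('hasp',[(689,210)],.07)
show('boxtop',[(588,85),(711,55),(744,167),(622,201)],.07)
show('tray',[(570,291),(780,307),(774,450),(559,436)],.014);show('obj',[(528,347)],.042)
E
```

```text
pins b2,b1,b0 [[0.6815, 0.2241], [0.5841, 0.229], [0.6744, 0.1356], [0.5792, 0.1421], [0.6692, 0.0488], [0.5727, 0.0541]]
deck corners [[0.7155, 0.2697], [0.6931, -0.0716], [0.5354, -0.063], [0.5589, 0.2789]]
clampball [[0.5868, -0.0276]]
clampblock [[0.6255, -0.0304]]
flask2 body,cap [[0.6316, 0.2352], [0.6745, 0.2321]]
flask0 [[0.6222, 0.06], [0.6665, 0.0575]]
plateL corners [[0.4901, 0.2567], [0.487, 0.1808], [0.3654, 0.1862], [0.3698, 0.2633]]
 holes [[0.4759, 0.22], [0.3807, 0.2239]]
plateR corners [[0.4874, 0.1531], [0.4913, 0.0756], [0.3676, 0.0685], [0.3645, 0.1445]]
 holes [[0.4759, 0.1145], [0.3812, 0.1089]]
handle pivot [[0.6301, -0.2584]]
ear hole [[0.61, -0.1909]]
hasp [[0.5652, -0.2768]]
boxtop [[0.6713, -0.194], [0.6993, -0.2974], [0.6024, -0.3229], [0.5719, -0.2219]]
tray [[0.5061, -0.183], [0.495, -0.3619], [0.3739, -0.3538], [0.3829, -0.1742]]
obj [[0.4537, -0.1467]]
```

```bash
cat >> h.py <<'E'
def plan(*targets):
    """targets (x,y,z,ang of tool x in world deg); each = one call from the previous"""
    o=r.get_obs();p=np.array(o['eef_pos']);R=np.array(o['tcp_rot']);a=np.degrees(np.arctan2(R[1,0],R[0,0]))
    print('at',p.round(4),'ang',round(a,2),'tilt',(R[:2,2]*57.3).round(2),'F',np.round(o['wrist_force'],1),'gap',round(o['finger_gap'],4),'ff',np.round(o['finger_force'],1),'t',round(o['clock'],2),'q7',np.round(o['qpos'][6],0))
    for x,y,z,b in targets:
        c,s=np.cos(np.radians(a)),np.sin(np.radians(a));d=np.array([x,y,z])-p
        t=-((b-a+180)%360-180)
        print((x,y,z,b),'->',np.round([c*d[0]+s*d[1],s*d[0]-c*d[1],-d[2]],4).tolist(),'turn',round(t/180,4),'rows',round(np.linalg.norm(d)/.0417,1),round(abs(t)/7.16,1))
        p=np.array([x,y,z]);a=b
E
python3 - <<'E'
from h import *
plan((.40,.30,.207,135),(.52,.03,.207,120),(.62,-.217,.207,110.9),(.62,-.217,.088,110.9))
E
```

```text
at [0.2202 0.611  0.2059] ang 160.19 tilt [-0.02 -0.09] F [ 0.7 -0.2 -0.7] gap 0.0854 ff 0.0 t 0.1 q7 -3.0
(0.4, 0.3, 0.207, 135) -> [-0.2746, -0.2316, -0.0011] turn 0.1399 rows 8.6 3.5
(0.52, 0.03, 0.207, 120) -> [-0.2758, -0.1061, -0.0] turn 0.0833 rows 7.1 2.1
(0.62, -0.217, 0.207, 110.9) -> [-0.2639, -0.0369, -0.0] turn 0.0506 rows 6.4 1.3
(0.62, -0.217, 0.088, 110.9) -> [0.0, 0.0, 0.119] turn -0.0 rows 2.9 0.0
```

>>> play_rows(moves=[[[-0.0275,-0.023,0],[0,0,0.014],70],[[-0.055,-0.046,0],[0,0,0.028],70],[[-0.0825,-0.0695,0],[0,0,0.042],70],[[-0.11,-0.0925,0],[0,0,0.056],70],[[-0.1375,-0.116,0],[0,0,0.07],70],[[-0.165,-0.139,0],[0,0,0.084],70],[[-0.192,-0.162,0],[0,0,0.098],70],[[-0.22,-0.185,0],[0,0,0.112],70],[[-0.2475,-0.2085,0],[0,0,0.126],70],[[-0.275,-0.2315,0],[0,0,0.14],70]], force=40)

```text
clock: 0.93
eef_pos: [0.4009, 0.2986, 0.2066]
tcp_rot: [[-0.705, 0.709, -0.0], [0.709, 0.705, -0.0], [0.0, -0.0, -1.0]]
wrist_force: [0.5, 0.1, 0.1]
finger_gap: 0.0597
finger_force: 0.0
```

>>> play_rows(moves=[[[-0.03,-0.0115,0],[0,0,0.01],70],[[-0.06,-0.023,0],[0,0,0.02],70],[[-0.09,-0.0345,0],[0,0,0.03],70],[[-0.12,-0.046,0],[0,0,0.04],70],[[-0.15,-0.0575,0],[0,0,0.05],70],[[-0.18,-0.069,0],[0,0,0.06],70],[[-0.21,-0.0805,0],[0,0,0.07],70],[[-0.24,-0.092,0],[0,0,0.08],70],[[-0.276,-0.106,0],[0,0,0.083],70],[[-0.276,-0.106,0],[0,0,0.083],70]])

```text
clock: 1.77
eef_pos: [0.5228, 0.0223, 0.2071]
tcp_rot: [[-0.492, 0.871, 0.002], [0.871, 0.492, -0.004], [-0.004, -0.0, -1.0]]
wrist_force: [0.4, -1.5, 0.3]
finger_gap: 0.0597
finger_force: 0.0
```

>>> play_rows(moves=[[[-0.035,-0.005,0],[0,0,0.01],70],[[-0.07,-0.01,0],[0,0,0.02],70],[[-0.105,-0.015,0],[0,0,0.03],70],[[-0.14,-0.02,0],[0,0,0.04],70],[[-0.175,-0.025,0],[0,0,0.05],70],[[-0.21,-0.03,0],[0,0,0.051],70],[[-0.24,-0.034,0],[0,0,0.051],70],[[-0.264,-0.037,0],[0,0,0.051],70],[[-0.264,-0.037,0],[0,0,0.051],70],[[-0.264,-0.037,0],[0,0,0.051],70]])

```text
clock: 2.6
eef_pos: [0.6203, -0.2182, 0.2059]
tcp_rot: [[-0.354, 0.935, -0.001], [0.935, 0.354, -0.0], [0.0, -0.002, -1.0]]
wrist_force: [0.3, 0.3, 0.3]
finger_gap: 0.0599
finger_force: 0.0
```

```bash
python3 - <<'E'
from h import *
s=snap('wrist','w1.png')
plan((.62,-.217,.088,110.9))
print(proj(s,[(.636,-.259,.108),(.62,-.217,.108),(.61,-.19,.078)]).round(0))
E
```

```text
at [ 0.6204 -0.2163  0.206 ] ang 110.83 tilt [-0.08  0.04] F [-0.7  0.2  0.1] gap 0.0601 ff 0.0 t 2.65 q7 50.0
(0.62, -0.217, 0.088, 110.9) -> [-0.0005, -0.0006, 0.118] turn -0.0004 rows 2.8 0.0
[[324. 244.]
 [324. 192.]
 [325. 149.]]
```

View pics/w1.png

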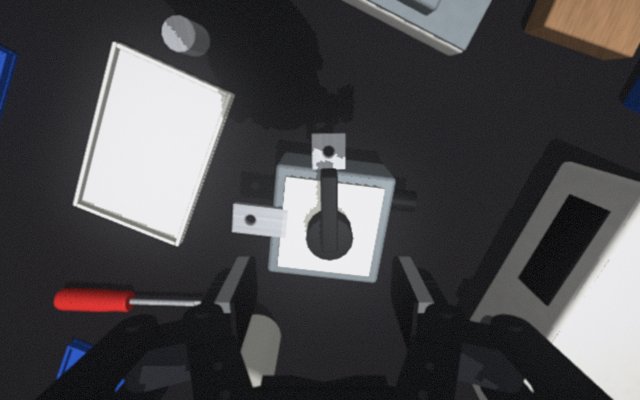

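Wrist view: handle bar runs vertically from hub (329,236) to ear hole (328,152), hasp hole at (250,219), white-walled tray at (155,145).

```bash
python3 - <<'E'
from h import *
s=load('w1.png')
e=ray(s,[(328.5,152)],.078)[0,:2];h=ray(s,[(250.5,219)],.07)[0,:2];bx=ray(s,[(284,177),(395,184),(376,281),(271,269)],.07)[:,:2].mean(0)
print(e,h,bx,ray(s,[(330,236)],.1)[0,:2])
# pivot: 74mm from both holes, right angle-ish
d=h-e;m=(e+h)/2;n=np.array([-d[1],d[0]])/np.linalg.norm(d);k=np.sqrt(.074**2-d@d/4)
for q in(m+n*k,m-n*k): print('piv',q,np.degrees(np.arctan2(*(e-q)[::-1])),np.degrees(np.arctan2(*(h-q)[::-1]))%360)
E
```

```text
[ 0.61403863 -0.19115638] [ 0.56921503 -0.27633143] [ 0.64333049 -0.25991606] [ 0.63925504 -0.25419404]
piv [ 0.64137291 -0.25992292] 111.67751855240584 192.81105128332663
piv [ 0.54188075 -0.20756489] 12.811051283326634 291.67751855240584
```

>>> play_rows(moves=[[[-0.002,0.0025,0.03],[0,0,0],70],[[-0.002,0.0025,0.06],[0,0,0],70],[[-0.002,0.0025,0.09],[0,0,0],70],[[-0.002,0.0025,0.117],[0,0,0],70],[[-0.002,0.0025,0.117],[0,0,0],10],[[-0.002,0.0025,0.117],[0,0,0],10],[[-0.002,0.0025,0.117],[0,0,0],10],[[-0.002,0.0025,0.117],[0,0,0],10],[[-0.002,0.0025,0.117],[0,0,0],10],[[-0.002,0.0025,0.117],[0,0,0],10]], force=30)

```text
clock: 3.48
eef_pos: [0.6248, -0.2179, 0.0915]
tcp_rot: [[-0.356, 0.934, 0.003], [0.934, 0.356, -0.0], [-0.001, 0.002, -1.0]]
wrist_force: [0.1, -0.6, -0.1]
finger_gap: 0.0088
finger_force: 0.0
```

```bash
python3 - <<'E'
from h import *
plan()
o=r.get_obs();p=np.array(o['eef_pos']);R=np.array(o['tcp_rot'])
piv=np.array([.640,-.2595]);v=p[:2]-piv;a0=np.arctan2(v[1],v[0]);rr=np.hypot(*v);print(rr,np.degrees(a0))
for k in range(1,14):
    t=np.radians(6.8*k if k<12 else 82); q=piv+rr*np.array([np.cos(a0+t),np.sin(a0+t)])-p[:2]
    print(k,(R[:2,:2].T@q).round(4).tolist(),round(-np.degrees(t)/180,4))
E
```

```text
at [ 0.6248 -0.2179  0.0915] ang 110.87 tilt [ 0.15 -0.02] F [ 0.1 -0.6 -0.1] gap 0.0088 ff 0.0 t 3.48 q7 53.0
0.04433495502020556 110.06397749913508
1 [-0.0002, -0.0053] -0.0378
2 [-0.0011, -0.0104] -0.0756
3 [-0.0026, -0.0155] -0.1133
4 [-0.0046, -0.0203] -0.1511
5 [-0.0072, -0.0249] -0.1889
6 [-0.0104, -0.0291] -0.2267
7 [-0.014, -0.0329] -0.2644
8 [-0.018, -0.0363] -0.3022
9 [-0.0224, -0.0392] -0.34
10 [-0.0271, -0.0415] -0.3778
11 [-0.0321, -0.0432] -0.4156
12 [-0.0375, -0.0444] -0.4556
13 [-0.0375, -0.0444] -0.4556
```

```bash
python3 - <<'E'
from h import *
s=snap('wrist','w2.png');plan()
E
```

```text
at [ 0.6246 -0.2178  0.0911] ang 110.87 tilt [ 0.12 -0.02] F [-0.1 -0.6 -0.4] gap 0.0089 ff 0.0 t 3.53 q7 53.0
```

View pics/w2.png

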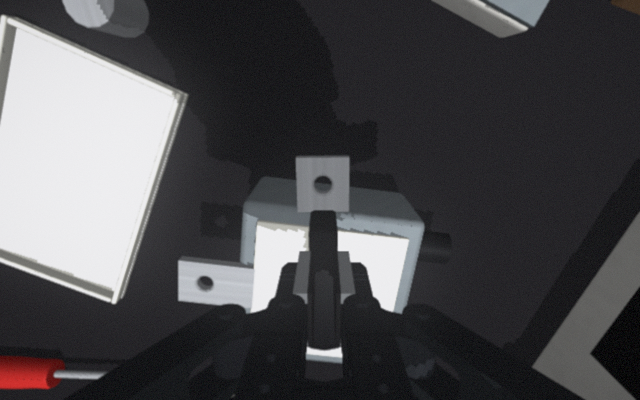

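Wrist view: the pads (305–345, 270) straddle the bar but only at its top; open, go lower and close.

>>> play_rows(moves=[[[0,0,0],[0,0,0],40],[[0,0,0],[0,0,0],40],[[0,0,0.005],[0,0,0],40],[[0,0,0.012],[0,0,0],30],[[0,0,0.012],[0,0,0],0],[[0,0,0.012],[0,0,0],0],[[0,0,0.012],[0,0,0],0],[[0,0,0.012],[0,0,0],0],[[0,0,0.012],[0,0,0],0],[[0,0,0.012],[0,0,0],0]], force=30)

```text
clock: 4.37
eef_pos: [0.6235, -0.2169, 0.0763]
tcp_rot: [[-0.357, 0.934, -0.001], [0.934, 0.357, 0.001], [0.001, -0.001, -1.0]]
wrist_force: [5.1, 0.4, -17.9]
finger_gap: 0.013
finger_force: 29.6
```

>>> play_rows(moves=[[[0,-0.005,0],[0,0,-0.038],0],[[-0.001,-0.0105,0],[0,0,-0.076],0],[[-0.0025,-0.0155,0],[0,0,-0.113],0],[[-0.0045,-0.02,0],[0,0,-0.151],0],[[-0.007,-0.025,0],[0,0,-0.189],0],[[-0.0105,-0.029,0],[0,0,-0.227],0],[[-0.014,-0.033,0],[0,0,-0.264],0],[[-0.018,-0.0365,0],[0,0,-0.302],0],[[-0.0225,-0.039,0],[0,0,-0.34],0],[[-0.027,-0.0415,0],[0,0,-0.378],0]])

```text
clock: 5.2
eef_pos: [0.5948, -0.2583, 0.0764]
tcp_rot: [[-1.0, 0.015, 0.001], [0.015, 1.0, -0.001], [-0.001, -0.0, -1.0]]
wrist_force: [7.5, -1.9, -22.0]
finger_gap: 0.0129
finger_force: 29.5
```

```bash
python3 - <<'E'
from h import *
s=snap('top','t1.png');plan((.640-.045*np.cos(np.radians(13.5)),-.2595-.045*np.sin(np.radians(13.5)),.077,193.5))
E
```

```text
at [ 0.5948 -0.2593  0.0763] ang 179.42 tilt [ 0.06 -0.04] F [  7.8   0.2 -19.3] gap 0.0126 ff 30.1 t 5.25 q7 116.0
(np.float64(0.5962433535821046), np.float64(-0.2700050413735158), 0.077, 193.5) -> [-0.0015, -0.0107, -0.0007] turn -0.0782 rows 0.3 2.0
```

>>> play_rows(moves=[[[-0.0003,-0.004,0],[0,0,-0.027],0],[[-0.0008,-0.0075,0],[0,0,-0.054],0],[[-0.0015,-0.0107,0],[0,0,-0.078],0],[[-0.0015,-0.0107,0],[0,0,-0.078],0],[[-0.0015,-0.0107,0],[0,0,-0.078],0],[[-0.0015,-0.0107,0],[0,0,-0.078],0],[[-0.0015,-0.0107,0],[0,0,-0.078],50],[[-0.0015,-0.0107,0],[0,0,-0.078],50],[[-0.0015,-0.0107,0],[0,0,-0.078],50],[[-0.0015,-0.0107,0],[0,0,-0.078],50]])

```text
clock: 6.08
eef_pos: [0.5964, -0.2692, 0.0793]
tcp_rot: [[-0.975, -0.223, 0.002], [-0.223, 0.975, -0.001], [-0.001, -0.001, -1.0]]
wrist_force: [0.0, -1.0, -1.0]
finger_gap: 0.0429
finger_force: 0.0
```

>>> play_rows(moves=[[[0,0,-0.03],[0,0,0],50],[[0,0,-0.06],[0,0,0],50],[[0,0,-0.09],[0,0,0],50],[[0,0,-0.12],[0,0,0],50],[[0,0,-0.12],[0,0,0],50],[[0,0,-0.12],[0,0,0],50],[[0,0,-0.12],[0,0,0],50],[[0,0,-0.12],[0,0,0],50],[[0,0,-0.12],[0,0,0],50],[[0,0,-0.12],[0,0,0],50]])

```text
clock: 6.92
eef_pos: [0.5955, -0.2682, 0.1966]
tcp_rot: [[-0.975, -0.224, -0.002], [-0.224, 0.975, 0.001], [0.002, 0.001, -1.0]]
wrist_force: [-0.4, -0.6, 0.2]
finger_gap: 0.0424
finger_force: 0.0
```

```bash
python3 - <<'E'
from h import *
s=snap('wrist','w3.png');plan()
cv2.imwrite('pics/w3c.png',cv2.resize(s['pixels'][90:340,200:460,::-1],None,fx=2.3,fy=2.3,interpolation=cv2.INTER_CUBIC))
print(proj(s,[(.640,-.2595,.108),(.569,-.2765,.07),(.569,-.2765,.078)]).round(0))
E
```

```text
at [ 0.5956 -0.2682  0.1967] ang -167.06 tilt [-0.1   0.03] F [ 0.9 -0.5  0.2] gap 0.0424 ff 0.0 t 6.97 q7 127.0
[[322. 251.]
 [321. 153.]
 [321. 154.]]
```

View pics/w3c.png

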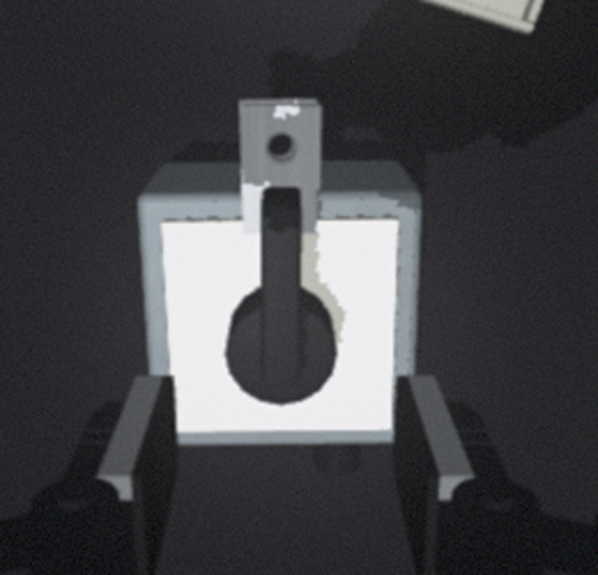

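The handle bar and ear (280,100–230 in crop) cover the hasp squarely with the holes in line (280,146). On to flask0.

```bash
python3 - <<'E'
from h import *
plan((.611,.054,.2,176.2))
E
```

```text
at [ 0.5956 -0.2682  0.1967] ang -167.06 tilt [-0.1   0.03] F [ 0.9 -0.5  0.2] gap 0.0424 ff 0.0 t 6.97 q7 127.0
(0.611, 0.054, 0.2, 176.2) -> [-0.0872, 0.3106, -0.0033] turn 0.093 rows 7.7 2.3
```

>>> play_rows(moves=[[[-0.0087,0.031,0],[0,0,0.015],70],[[-0.0175,0.062,0],[0,0,0.03],70],[[-0.026,0.093,0],[0,0,0.045],70],[[-0.035,0.124,0],[0,0,0.06],70],[[-0.0437,0.155,0],[0,0,0.075],70],[[-0.0525,0.186,-0.003],[0,0,0.093],70],[[-0.0612,0.2175,-0.003],[0,0,0.093],70],[[-0.07,0.249,-0.003],[0,0,0.093],70],[[-0.08,0.285,-0.003],[0,0,0.093],70],[[-0.087,0.3105,-0.003],[0,0,0.093],70]])

```text
clock: 7.8
eef_pos: [0.6109, 0.0576, 0.2004]
tcp_rot: [[-0.998, 0.064, -0.001], [0.064, 0.998, 0.001], [0.001, 0.001, -1.0]]
wrist_force: [0.4, 0.3, 0.2]
finger_gap: 0.0595
finger_force: 0.0
```

```bash
python3 - <<'E'
from h import *
s=snap('wrist','w4.png');plan()
print(proj(s,[(.611,.054,.062),(.627,.139,.04),(.621,.0515,.04)]).round(0))
E
```

```text
at [0.6108 0.0643 0.2003] ang 176.77 tilt [-0.04  0.29] F [0.2 4.9 0.8] gap 0.0596 ff 0.0 t 7.85 q7 80.0
[[320. 181.]
 [408. 186.]
 [318. 186.]]
```

View pics/w4.png

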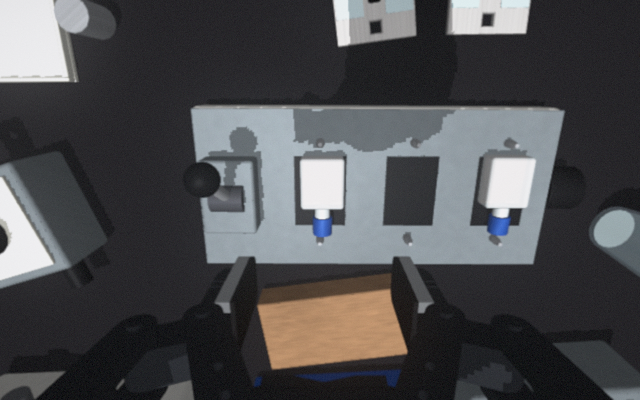

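Wrist view: flask bodies at (323,183) and (506,183), caps below at (322,226), (498,225); pins at e.g. (416,143)/(408,238).

```bash
python3 - <<'E'
from h import *
s=load('w4.png');m=s['pixels'].astype(int)
w=((m.min(2)>185)).astype(np.uint8);w[:150]=0;w[215:]=0;w[:,:280]=0
n,l,st,c=cv2.connectedComponentsWithStats(w)
for i in range(1,n):
    if st[i,4]>300: print(st[i],c[i],ray(s,[c[i]],.062)[0])
plan((.612,.057,.1,176.5))
E
```

```text
[ 487  158   49   57 2162] [509.95744681 183.61979648] [0.6242872  0.22622922 0.062     ]
[ 301  160   43   55 2137] [321.66869443 184.78568086] [0.61451511 0.05551458 0.062     ]
at [0.6108 0.0643 0.2003] ang 176.77 tilt [-0.04  0.29] F [0.2 4.9 0.8] gap 0.0596 ff 0.0 t 7.85 q7 80.0
(0.612, 0.057, 0.1, 176.5) -> [-0.0016, -0.0072, 0.1003] turn 0.0015 rows 2.4 0.0
```

>>> play_rows(moves=[[[-0.002,0.0015,0.02],[0,0,0],70],[[-0.002,0.0015,0.05],[0,0,0],70],[[-0.002,0.0015,0.08],[0,0,0],70],[[-0.002,0.0015,0.11],[0,0,0],70],[[-0.002,0.0015,0.135],[0,0,0],70],[[-0.002,0.0015,0.15],[0,0,0],70],[[-0.002,0.0015,0.156],[0,0,0],70],[[-0.002,0.0015,0.156],[0,0,0],70],[[-0.002,0.0015,0.156],[0,0,0],70],[[-0.002,0.0015,0.156],[0,0,0],70]], force=25)

```text
clock: 8.68
eef_pos: [0.6145, 0.0551, 0.0461]
tcp_rot: [[-0.998, 0.066, 0.002], [0.066, 0.998, 0.0], [-0.002, 0.0, -1.0]]
wrist_force: [-0.1, -0.2, 0.4]
finger_gap: 0.0599
finger_force: 0.0
```

>>> play_rows(moves=[[[0,0,0],[0,0,0],60],[[0,0,0],[0,0,0],50],[[0,0,0],[0,0,0],40],[[0,0,0],[0,0,0],30],[[0,0,0],[0,0,0],30],[[0,0,0],[0,0,0],30],[[0,0,0],[0,0,0],30],[[0,0,0],[0,0,0],30],[[0,0,0],[0,0,0],30],[[0,0,0],[0,0,0],30]])

```text
clock: 9.52
eef_pos: [0.6134, 0.055, 0.0447]
tcp_rot: [[-0.998, 0.066, -0.0], [0.066, 0.998, -0.0], [0.0, -0.0, -1.0]]
wrist_force: [-0.1, -0.5, -0.6]
finger_gap: 0.0258
finger_force: 0.0
```

```bash
python3 - <<'E'
from h import *
plan((.61,.057,.2,176.4),(.54,-.10,.2,176.4),(.4265,-.228,.2,176.4),(.4265,-.228,.05,176.4))
E
```

```text
at [0.6134 0.055  0.0447] ang 176.2 tilt [-0. -0.] F [-0.1 -0.5 -0.6] gap 0.0258 ff 0.0 t 9.52 q7 81.0
(0.61, 0.057, 0.2, 176.4) -> [0.0035, 0.0017, -0.1553] turn -0.0011 rows 3.7 0.0
(0.54, -0.1, 0.2, 176.4) -> [0.06, -0.1611, -0.0] turn -0.0 rows 4.1 0.0
(0.4265, -0.228, 0.2, 176.4) -> [0.1052, -0.1349, -0.0] turn -0.0 rows 4.1 0.0
(0.4265, -0.228, 0.05, 176.4) -> [0.0, 0.0, 0.15] turn -0.0 rows 3.6 0.0
```

```bash
python3 - <<'E'
from h import *
s=snap('wrist','w5.png');plan()
b=snap('scene','s5.png')
c=b['pixels'][180:270,320:460,::-1]
v=cv2.resize(c,(640,411),interpolation=cv2.INTER_CUBIC)
cv2.imwrite('pics/j5.png',cv2.resize(np.vstack([s['pixels'][100:,:,::-1],v[:300]]),None,fx=1,fy=1))
E
```

```text
at [0.6134 0.055  0.0448] ang 176.2 tilt [ 0. -0.] F [-0.1  0.1 -0. ] gap 0.0253 ff 0.0 t 9.57 q7 81.0
```

View pics/j5.png

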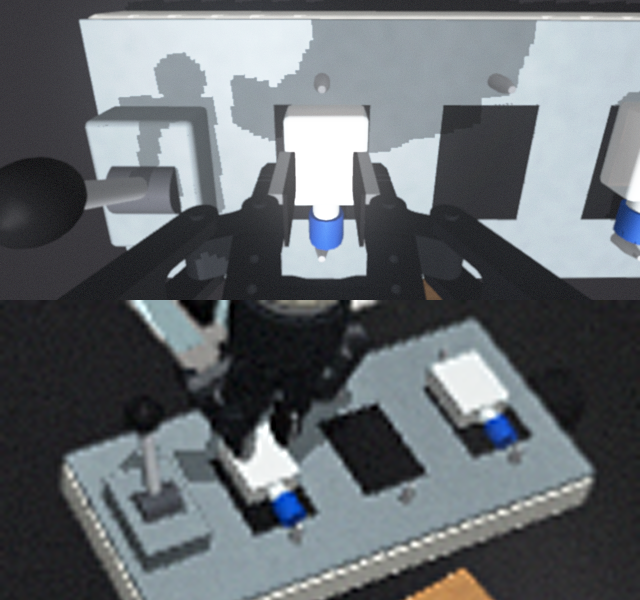

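The pads occlude the flask's edges, so they are above its top (62 mm). The real finger ends therefore stand about 18 mm higher than the TCP reading. I'll open and step lower, watching force.

>>> play_rows(moves=[[[0,0,0],[0,0,0],65],[[0,0,0],[0,0,0],65],[[0,0,0],[0,0,0],65],[[0,0,0],[0,0,0],65],[[0,0,0.002],[0,0,0],65],[[0,0,0.004],[0,0,0],65],[[0,0,0.006],[0,0,0],65],[[0,0,0.008],[0,0,0],65],[[0,0,0.01],[0,0,0],65],[[0,0,0.01],[0,0,0],65]])

```text
clock: 10.45
eef_pos: [0.613, 0.055, 0.0342]
tcp_rot: [[-0.998, 0.066, -0.001], [0.066, 0.998, -0.0], [0.001, -0.0, -1.0]]
wrist_force: [-0.8, -1.5, -0.3]
finger_gap: 0.0557
finger_force: 0.0
```

>>> play_rows(moves=[[[0,0,0.001],[0,0,0],65],[[0,0,0.002],[0,0,0],65],[[0,0,0.003],[0,0,0],65],[[0,0,0.004],[0,0,0],65],[[0,0,0.005],[0,0,0],65],[[0,0,0.006],[0,0,0],65],[[0,0,0.007],[0,0,0],65],[[0,0,0.008],[0,0,0],65],[[0,0,0.008],[0,0,0],65],[[0,0,0.008],[0,0,0],65]])

```text
clock: 11.28
eef_pos: [0.6134, 0.055, 0.0267]
tcp_rot: [[-0.998, 0.066, -0.0], [0.066, 0.998, 0.0], [0.0, 0.0, -1.0]]
wrist_force: [-0.5, 0.1, -0.2]
finger_gap: 0.0555
finger_force: 0.0
```

>>> play_rows(moves=[[[0,0,0],[0,0,0],55],[[0,0,0],[0,0,0],45],[[0,0,0],[0,0,0],35],[[0,0,0],[0,0,0],25],[[0,0,0],[0,0,0],20],[[0,0,0],[0,0,0],20],[[0,0,0],[0,0,0],20],[[0,0,0],[0,0,0],20],[[0,0,0],[0,0,0],20],[[0,0,0],[0,0,0],20]])

```text
clock: 12.12
eef_pos: [0.6136, 0.0551, 0.027]
tcp_rot: [[-0.998, 0.066, 0.0], [0.066, 0.998, 0.0], [-0.0, 0.0, -1.0]]
wrist_force: [0.2, 0.7, 5.0]
finger_gap: 0.0392
finger_force: 26.0
```

>>> play_rows(moves=[[[0,0,-0.01],[0,0,0],20],[[0,0,-0.025],[0,0,0],20],[[0,0,-0.045],[0,0,0],20],[[0,0,-0.065],[0,0,0],20],[[0,0,-0.085],[0,0,0],20],[[0,0,-0.105],[0,0,0],20],[[0,0,-0.125],[0,0,0],20],[[0,0,-0.145],[0,0,0],20],[[0,0,-0.16],[0,0,0],20],[[0,0,-0.16],[0,0,0],20]], force=40)

```text
clock: 12.95
eef_pos: [0.6153, 0.0552, 0.1906]
tcp_rot: [[-0.998, 0.066, 0.006], [0.066, 0.998, 0.001], [-0.006, 0.001, -1.0]]
wrist_force: [0.5, -0.4, -0.9]
finger_gap: 0.0388
finger_force: 40.9
```

```bash
python3 - <<'E'
from h import *
plan((.52,-.09,.187,176.4),(.4278,-.2295,.187,176.4),(.4278,-.2295,.02,176.4),(.4278,-.2295,-.008,176.4))
E
```

```text
at [0.6153 0.0552 0.1906] ang 176.2 tilt [0.34 0.05] F [ 0.5 -0.4 -0.9] gap 0.0388 ff 40.9 t 12.95 q7 80.0
(0.52, -0.09, 0.187, 176.4) -> [0.0854, -0.1512, 0.0036] turn -0.0011 rows 4.2 0.0
(0.4278, -0.2295, 0.187, 176.4) -> [0.0833, -0.145, -0.0] turn -0.0 rows 4.0 0.0
(0.4278, -0.2295, 0.02, 176.4) -> [0.0, 0.0, 0.167] turn -0.0 rows 4.0 0.0
(0.4278, -0.2295, -0.008, 176.4) -> [0.0, 0.0, 0.028] turn -0.0 rows 0.7 0.0
```

>>> play_rows(moves=[[[0.0083,-0.015,0],[0,0,0],20],[[0.0167,-0.03,0],[0,0,0],20],[[0.033,-0.059,0],[0,0,0],20],[[0.05,-0.089,0],[0,0,0],20],[[0.067,-0.118,0],[0,0,0],20],[[0.083,-0.148,0],[0,0,0],20],[[0.1,-0.178,0],[0,0,0],20],[[0.117,-0.207,0],[0,0,0],20],[[0.133,-0.237,0],[0,0,0],20],[[0.15,-0.266,0],[0,0,0],20]])

```text
clock: 13.78
eef_pos: [0.4443, -0.2015, 0.1859]
tcp_rot: [[-0.998, 0.066, -0.001], [0.066, 0.998, 0.0], [0.001, 0.0, -1.0]]
wrist_force: [0.6, -0.9, -1.0]
finger_gap: 0.0386
finger_force: 40.9
```

>>> play_rows(moves=[[[0.01,-0.018,0],[0,0,0],20],[[0.0165,-0.03,0],[0,0,0],20],[[0.0165,-0.03,0],[0,0,0],20],[[0.0165,-0.03,0.02],[0,0,0],20],[[0.0165,-0.03,0.045],[0,0,0],20],[[0.0165,-0.03,0.07],[0,0,0],20],[[0.0165,-0.03,0.095],[0,0,0],20],[[0.0165,-0.03,0.12],[0,0,0],20],[[0.0165,-0.03,0.14],[0,0,0],20],[[0.0165,-0.03,0.14],[0,0,0],20]])

```text
clock: 14.62
eef_pos: [0.425, -0.2266, 0.0428]
tcp_rot: [[-0.998, 0.065, -0.008], [0.065, 0.998, 0.004], [0.008, 0.003, -1.0]]
wrist_force: [-0.1, -0.1, -0.6]
finger_gap: 0.0388
finger_force: 40.9
```

```bash
python3 - <<'E'
from h import *
plan((.4278,-.2295,-.008,176.4))
s=snap('wrist','w6.png');print(proj(s,[(.5061,-.183,.014),(.495,-.3619,.014),(.3739,-.3538,.014),(.3829,-.1742,.014)]).round(0))
t=snap('top','t6.png')
cv2.imwrite('pics/j6.png',np.vstack([s['pixels'][:300,:,::-1],cv2.resize(t['pixels'][170:265,310:510,::-1],(640,304),interpolation=cv2.INTER_CUBIC)[:300]]))
E
```

```text
at [ 0.425  -0.2266  0.0428] ang 176.29 tilt [-0.43  0.21] F [-0.1 -0.1 -0.6] gap 0.0388 ff 40.9 t 14.62 q7 118.0
(0.4278, -0.2295, -0.008, 176.4) -> [-0.003, -0.0027, 0.0508] turn -0.0006 rows 1.2 0.0
[[396. 334.]
 [130. 335.]
 [ 95. 156.]
 [412. 151.]]
```

View pics/j6.png

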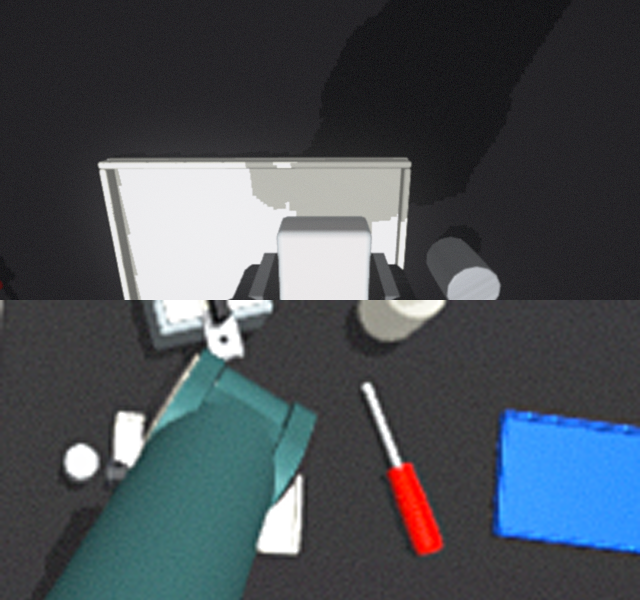

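Wrist view: flask held at (322,260) over the white tray (corners (100,163), (410,163)), clear of the objective (470,275).

>>> play_rows(moves=[[[0,-0.002,0.01],[0,0,0],20],[[0,-0.002,0.02],[0,0,0],20],[[0,-0.002,0.03],[0,0,0],20],[[0,-0.002,0.038],[0,0,0],20],[[0,-0.002,0.043],[0,0,0],20],[[0,-0.002,0.047],[0,0,0],20],[[0,-0.002,0.05],[0,0,0],20],[[0,-0.002,0.052],[0,0,0],20],[[0,-0.002,0.053],[0,0,0],20],[[0,-0.002,0.053],[0,0,0],20]])

```text
clock: 15.55
eef_pos: [0.4276, -0.2313, -0.0062]
tcp_rot: [[-0.998, 0.066, 0.0], [0.066, 0.998, -0.0], [-0.0, -0.0, -1.0]]
wrist_force: [-0.7, -0.5, -0.6]
finger_gap: 0.0388
finger_force: 40.9
```

>>> play_rows(moves=[[[0,0,0.001],[0,0,0],20],[[0,0,0.002],[0,0,0],20],[[0,0,0.0025],[0,0,0],20],[[0,0,0.0025],[0,0,0],20],[[0,0,0.0025],[0,0,0],50],[[0,0,0.0025],[0,0,0],58],[[0,0,0.0025],[0,0,0],58],[[0,0,0.0025],[0,0,0],58],[[0,0,0.0025],[0,0,0],58],[[0,0,0.0025],[0,0,0],58]])

```text
clock: 16.38
eef_pos: [0.4276, -0.2313, -0.0087]
tcp_rot: [[-0.998, 0.066, 0.0], [0.066, 0.998, -0.0], [-0.0, -0.0, -1.0]]
wrist_force: [0.3, -0.3, 0.1]
finger_gap: 0.0492
finger_force: 0.0
```

>>> play_rows(moves=[[[0,0,-0.02],[0,0,0],58],[[0,0,-0.04],[0,0,0],58],[[0,0,-0.07],[0,0,0],58],[[0,0,-0.1],[0,0,0],58],[[0,0,-0.13],[0,0,0],65],[[0,0,-0.16],[0,0,0],65],[[0,0,-0.19],[0,0,0],65],[[0,0,-0.2],[0,0,0],65],[[0,0,-0.2],[0,0,0],65],[[0,0,-0.2],[0,0,0],65]])

```text
clock: 17.22
eef_pos: [0.4273, -0.2311, 0.191]
tcp_rot: [[-0.998, 0.066, 0.0], [0.066, 0.998, 0.0], [-0.0, 0.0, -1.0]]
wrist_force: [-0.1, -0.2, -0.5]
finger_gap: 0.0555
finger_force: 0.0
```

```bash
python3 - <<'E'
from h import *
s=snap('wrist','w7.png');plan((.623,.225,.19,176.2))
m=s['pixels'].astype(int);w=((m[:,:,2]>120)&(m[:,:,0]<90)&(m[:,:,2]>m[:,:,1]*1.5)).astype(np.uint8)
n,l,st,c=cv2.connectedComponentsWithStats(w)
print([(c[i],st[i,4],ray(s,[c[i]],.016)[0,:2]) for i in range(1,n) if st[i,4]>60])
E
```

```text
at [ 0.4267 -0.2308  0.19  ] ang 176.21 tilt [-0.1   0.05] F [-1.  -1.   0.3] gap 0.0552 ff 0.0 t 17.27 q7 114.0
(0.623, 0.225, 0.19, 176.2) -> [-0.1658, 0.4678, 0.0] turn 0.0 rows 11.9 0.0
[(array([245.9181705 ,   8.45830741]), np.int32(3214), array([ 0.27665277, -0.2897192 ])), (array([ 12.56017952, 221.9873521 ]), np.int32(2451), array([ 0.45964852, -0.56388432])), (array([323.47186147, 214.85281385]), np.int32(231), array([ 0.47326851, -0.23457193]))]
```

>>> play_rows(moves=[[[-0.014,0.039,0],[0,0,0],65],[[-0.027,0.078,0],[0,0,0],65],[[-0.041,0.117,0],[0,0,0],65],[[-0.055,0.156,0],[0,0,0],65],[[-0.0685,0.195,0],[0,0,0],65],[[-0.082,0.234,0],[0,0,0],65],[[-0.096,0.273,0],[0,0,0],65],[[-0.11,0.312,0],[0,0,0],65],[[-0.1235,0.351,0],[0,0,0],65],[[-0.137,0.39,0],[0,0,0],65]])

```text
clock: 18.1
eef_pos: [0.5892, 0.1504, 0.1885]
tcp_rot: [[-0.998, 0.066, -0.004], [0.066, 0.998, -0.001], [0.004, -0.001, -1.0]]
wrist_force: [0.6, 0.8, -0.6]
finger_gap: 0.0557
finger_force: 0.0
```

>>> play_rows(moves=[[[-0.0135,0.039,0],[0,0,0],65],[[-0.0275,0.078,0],[0,0,0],65],[[-0.0275,0.078,0],[0,0,0],65],[[-0.0275,0.078,0],[0,0,0],65],[[-0.0275,0.078,0.02],[0,0,0],65],[[-0.0275,0.078,0.045],[0,0,0],65],[[-0.0275,0.078,0.05],[0,0,0],65],[[-0.0275,0.078,0.05],[0,0,0],65],[[-0.0275,0.078,0.05],[0,0,0],65],[[-0.0275,0.078,0.05],[0,0,0],65]])

```text
clock: 18.93
eef_pos: [0.6234, 0.2243, 0.1424]
tcp_rot: [[-0.998, 0.067, 0.001], [0.067, 0.998, 0.0], [-0.001, 0.001, -1.0]]
wrist_force: [0.9, -0.4, 0.8]
finger_gap: 0.0555
finger_force: 0.0
```

```bash
python3 - <<'E'
from h import *
s=snap('wrist','w8.png');m=s['pixels'].astype(int)
plan()
print(proj(s,[(.6225,.2245,.062)]))
w=((m.min(2)>185)).astype(np.uint8);w[:,:230]=0;w[:,420:]=0
n,l,st,c=cv2.connectedComponentsWithStats(w)
for i in range(1,n):
    if st[i,4]>300: print(st[i],c[i],ray(s,[c[i]],.062)[0])
E
```

```text
at [0.6235 0.2246 0.1427] ang 176.17 tilt [0.12 0.04] F [0.6 0.4 0.4] gap 0.055 ff 0.0 t 18.98 q7 64.0
[[324.0471976  198.66858262]]
[ 258    0   96   20 1687] [304.56668643   9.43331357] [0.49601835 0.22057999 0.062     ]
[  230   108   162   185 14860] [302.1230821  211.15188425] [0.63120356 0.20739394 0.062     ]
[ 301  168   55   74 3437] [327.62496363 200.45475706] [0.62406931 0.22706442 0.062     ]
```

>>> play_rows(moves=[[[-0.001,0.0025,0.02],[0,0,0],65],[[-0.001,0.0025,0.045],[0,0,0],65],[[-0.001,0.0025,0.07],[0,0,0],65],[[-0.001,0.0025,0.09],[0,0,0],65],[[-0.001,0.0025,0.105],[0,0,0],65],[[-0.001,0.0025,0.11],[0,0,0],65],[[-0.001,0.0025,0.114],[0,0,0],65],[[-0.001,0.0025,0.114],[0,0,0],65],[[-0.001,0.0025,0.114],[0,0,0],65],[[-0.001,0.0025,0.114],[0,0,0],65]], force=40)

```text
clock: 19.82
eef_pos: [0.6248, 0.2276, 0.0288]
tcp_rot: [[-0.998, 0.066, 0.002], [0.066, 0.998, 0.001], [-0.002, 0.001, -1.0]]
wrist_force: [-0.6, 0.1, 0.7]
finger_gap: 0.0557
finger_force: 0.0
```

>>> play_rows(moves=[[[0,0,0],[0,0,0],55],[[0,0,0],[0,0,0],45],[[0,0,0],[0,0,0],35],[[0,0,0],[0,0,0],25],[[0,0,0],[0,0,0],20],[[0,0,0],[0,0,0],20],[[0,0,0],[0,0,0],20],[[0,0,0],[0,0,0],20],[[0,0,0],[0,0,0],20],[[0,0,0],[0,0,0],20]])

```text
clock: 20.65
eef_pos: [0.6245, 0.2276, 0.0286]
tcp_rot: [[-0.998, 0.066, 0.002], [0.066, 0.998, 0.001], [-0.002, 0.001, -1.0]]
wrist_force: [-1.1, -0.2, 5.1]
finger_gap: 0.0386
finger_force: 40.8
```

>>> play_rows(moves=[[[0,0,-0.01],[0,0,0],20],[[0,0,-0.025],[0,0,0],20],[[0,0,-0.045],[0,0,0],20],[[0,0,-0.065],[0,0,0],20],[[0,0,-0.085],[0,0,0],20],[[0,0,-0.105],[0,0,0],20],[[0,0,-0.125],[0,0,0],20],[[0,0,-0.145],[0,0,0],20],[[0,0,-0.16],[0,0,0],20],[[0,0,-0.16],[0,0,0],20]])

```text
clock: 21.48
eef_pos: [0.626, 0.2281, 0.1926]
tcp_rot: [[-0.998, 0.066, 0.007], [0.066, 0.998, 0.003], [-0.007, 0.004, -1.0]]
wrist_force: [0.4, 0.0, -0.1]
finger_gap: 0.0384
finger_force: 40.3
```

```bash
python3 - <<'E'
from h import *
plan((.4232,-.307,.187,176.4))
E
```

```text
at [0.626  0.2281 0.1926] ang 176.2 tilt [0.42 0.17] F [ 0.4  0.  -0.1] gap 0.0384 ff 40.3 t 21.48 q7 64.0
(0.4232, -0.307, 0.187, 176.4) -> [0.1669, -0.5473, 0.0056] turn -0.0011 rows 13.7 0.0
```

>>> play_rows(moves=[[[0.0055,-0.018,0],[0,0,0],20],[[0.0165,-0.054,0],[0,0,0],20],[[0.0275,-0.09,0],[0,0,0],20],[[0.0385,-0.126,0],[0,0,0],20],[[0.0495,-0.162,0],[0,0,0],20],[[0.0605,-0.198,0],[0,0,0],20],[[0.0715,-0.234,0],[0,0,0],20],[[0.0825,-0.27,0],[0,0,0],20],[[0.0935,-0.306,0],[0,0,0],20],[[0.1045,-0.342,0],[0,0,0],20]])

```text
clock: 22.32
eef_pos: [0.4955, -0.1086, 0.1872]
tcp_rot: [[-0.998, 0.066, -0.0], [0.066, 0.998, 0.0], [0.0, 0.0, -1.0]]
wrist_force: [-0.4, 0.1, -0.6]
finger_gap: 0.0388
finger_force: 40.3
```

>>> play_rows(moves=[[[0.011,-0.036,0],[0,0,0],20],[[0.022,-0.072,0],[0,0,0],20],[[0.033,-0.108,0],[0,0,0],20],[[0.044,-0.144,0],[0,0,0],20],[[0.055,-0.18,0],[0,0,0],20],[[0.061,-0.205,0],[0,0,0],20],[[0.061,-0.205,0],[0,0,0],20],[[0.061,-0.205,0],[0,0,0],20],[[0.061,-0.205,0.02],[0,0,0],20],[[0.061,-0.205,0.04],[0,0,0],20]])

```text
clock: 23.15
eef_pos: [0.4239, -0.3066, 0.1476]
tcp_rot: [[-0.998, 0.064, 0.003], [0.064, 0.998, -0.0], [-0.003, -0.0, -1.0]]
wrist_force: [-0.3, -0.8, -0.7]
finger_gap: 0.0386
finger_force: 40.4
```

>>> play_rows(moves=[[[0,0,0.02],[0,0,0],20],[[0,0,0.04],[0,0,0],20],[[0,0,0.06],[0,0,0],20],[[0,0,0.08],[0,0,0],20],[[0,0,0.1],[0,0,0],20],[[0,0,0.115],[0,0,0],20],[[0,0,0.125],[0,0,0],20],[[0,0,0.13],[0,0,0],20],[[0,0,0.13],[0,0,0],20],[[0,0,0.13],[0,0,0],20]])

```text
clock: 23.98
eef_pos: [0.423, -0.3074, 0.0176]
tcp_rot: [[-0.998, 0.066, 0.001], [0.066, 0.998, -0.0], [-0.001, 0.0, -1.0]]
wrist_force: [0.5, -0.5, 0.1]
finger_gap: 0.0387
finger_force: 40.4
```

```bash
python3 - <<'E'
from h import *
plan((.4232,-.307,-.007,176.4))
E
```

```text
at [ 0.423  -0.3074  0.0176] ang 176.24 tilt [ 0.03 -0.  ] F [ 0.5 -0.5  0.1] gap 0.0387 ff 40.4 t 23.98 q7 128.0
(0.4232, -0.307, -0.007, 176.4) -> [-0.0002, 0.0004, 0.0246] turn -0.0009 rows 0.6 0.0
```

>>> play_rows(moves=[[[0,0,0.008],[0,0,0],20],[[0,0,0.015],[0,0,0],20],[[0,0,0.02],[0,0,0],20],[[0,0,0.023],[0,0,0],20],[[0,0,0.0245],[0,0,0],20],[[0,0,0.0245],[0,0,0],20],[[0,0,0.0245],[0,0,0],50],[[0,0,0.0245],[0,0,0],56],[[0,0,0.0245],[0,0,0],56],[[0,0,0.0245],[0,0,0],56]])

```text
clock: 24.82
eef_pos: [0.4226, -0.3077, -0.0071]
tcp_rot: [[-0.998, 0.066, 0.0], [0.066, 0.998, -0.0], [-0.0, -0.0, -1.0]]
wrist_force: [0.1, -0.4, 0.3]
finger_gap: 0.0479
finger_force: 0.0
```

>>> play_rows(moves=[[[0,0,0],[0,0,0],56],[[0,0,-0.02],[0,0,0],56],[[0,0,-0.04],[0,0,0],56],[[0,0,-0.07],[0,0,0],56],[[0,0,-0.1],[0,0,0],40],[[0,0,-0.13],[0,0,0],40],[[0,0,-0.16],[0,0,0],40],[[0,0,-0.19],[0,0,0],40],[[0,0,-0.2],[0,0,0],40],[[0,0,-0.2],[0,0,0],40]])

```text
clock: 25.65
eef_pos: [0.424, -0.3086, 0.1957]
tcp_rot: [[-0.998, 0.066, 0.006], [0.066, 0.998, -0.003], [-0.006, -0.002, -1.0]]
wrist_force: [1.4, -0.6, -0.9]
finger_gap: 0.034
finger_force: 0.0
```

```bash
python3 - <<'E'
from h import *
s=snap('wrist','w9.png');plan((.43,.10,.2,180))
m=s['pixels'].astype(int);w=((m[:,:,2]>120)&(m[:,:,0]<90)&(m[:,:,2]>m[:,:,1]*1.5)).astype(np.uint8)
n,l,st,c=cv2.connectedComponentsWithStats(w)
print([(c[i],st[i,4],ray(s,[c[i]],.016)[0,:2]) for i in range(1,n) if st[i,4]>60])
E
```

```text
at [ 0.4229 -0.3078  0.1935] ang 176.21 tilt [ 0.12 -0.05] F [-0.9 -0.3 -1.3] gap 0.0339 ff 0.0 t 25.7 q7 123.0
(0.43, 0.1, 0.2, 180) -> [0.0199, 0.4074, -0.0065] turn -0.0211 rows 9.8 0.5
[(array([334.09410802,   6.92430442]), np.int32(2444), array([ 0.27757892, -0.29035267])), (array([ 49.58846801, 209.07724261]), np.int32(10111), array([ 0.44736175, -0.60260812])), (array([324.62660944, 209.5193133 ]), np.int32(233), array([ 0.46687714, -0.31118611])), (array([397.57142857, 210.74891775]), np.int32(231), array([ 0.473271  , -0.23461852]))]
```

>>> play_rows(moves=[[[0.002,0.0405,-0.001],[0,0,-0.002],40],[[0.004,0.081,-0.001],[0,0,-0.004],40],[[0.006,0.122,-0.001],[0,0,-0.006],40],[[0.008,0.163,-0.001],[0,0,-0.008],40],[[0.01,0.203,-0.001],[0,0,-0.01],40],[[0.012,0.244,-0.001],[0,0,-0.012],40],[[0.014,0.285,-0.001],[0,0,-0.014],40],[[0.016,0.325,-0.001],[0,0,-0.016],40],[[0.018,0.366,-0.001],[0,0,-0.018],40],[[0.02,0.406,-0.001],[0,0,-0.021],40]])

```text
clock: 26.53
eef_pos: [0.4276, 0.1006, 0.1918]
tcp_rot: [[-1.0, -0.0, -0.003], [-0.0, 1.0, -0.001], [0.003, -0.001, -1.0]]
wrist_force: [0.3, -0.5, 0.2]
finger_gap: 0.0345
finger_force: 0.0
```

>>> play_rows(moves=[[[0,0.02,0],[0,0,0],40],[[0,0.03,0],[0,0,0],40],[[0,0.03,0],[0,0,0],40],[[0,0.03,0],[0,0,0],40],[[0,0.03,0],[0,0,0],40],[[0,0.03,0],[0,0,0],40],[[0,0.03,0],[0,0,0],40],[[0,0.03,0],[0,0,0],40],[[0,0.03,0],[0,0,0],40],[[0,0.03,0],[0,0,0],40]])

```text
clock: 27.37
eef_pos: [0.4295, 0.1285, 0.1939]
tcp_rot: [[-1.0, 0.001, 0.0], [0.001, 1.0, 0.0], [-0.0, 0.0, -1.0]]
wrist_force: [-0.5, -0.5, -0.4]
finger_gap: 0.0345
finger_force: 0.0
```

```bash
python3 - <<'E'
from h import *
s=snap('wrist','w10.png');plan()
print(proj(s,[(.4285,.1117,.038),(.4283,.222,.038)]))
E
```

```text
at [0.4294 0.1286 0.1939] ang 179.96 tilt [0.01 0.  ] F [-0.6 -1.3 -0.8] gap 0.0342 ff 0.0 t 27.42 q7 68.0
[[306.26355189 175.08700335]
 [422.41136966 174.79486983]]
```

View pics/w10.png

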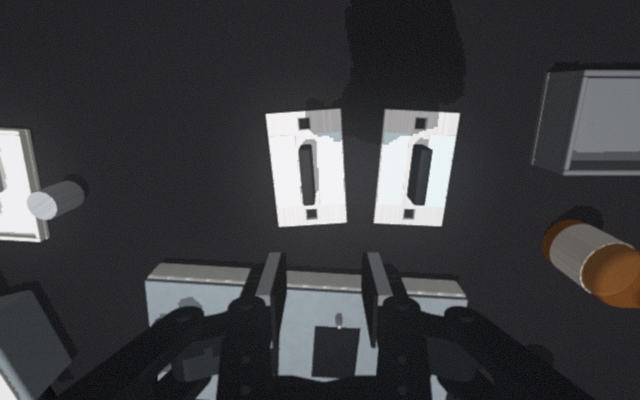

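Wrist view: plate holes at (304,124)/(312,213) and (421,124)/(409,213), bars at (308,175), (421,175); both plates still where first seen.

```bash
python3 - <<'E'
from h import *
s=load('w10.png');g=cv2.cvtColor(s['pixels'],cv2.COLOR_RGB2GRAY)
def dark(c,k=7):
    x,y=c;w=255-g[y-k:y+k+1,x-k:x+k+1].astype(float);w=np.clip(w-w.max()*.6,0,None);Y,X=np.mgrid[-k:k+1,-k:k+1]
    return x+(w*X).sum()/w.sum(),y+(w*Y).sum()/w.sum()
for pr in(((304,124),(312,213)),((421,124),(409,213))):
    q=np.array([dark(c) for c in pr]);P=ray(s,q,.004)[:,:2];d=P[1]-P[0]
    print(q.round(1).tolist(),P.mean(0),np.linalg.norm(d),np.degrees(np.arctan2(d[1],d[0])))
P=ray(s,load and [(338,319)],.05);print('pin b1',P)
plan((.4285,.111,.1,183.4))
E
```

```text
[[304.1, 123.1], [311.3, 213.4]] [0.43124417 0.11167684] 0.09632496695856067 3.5867970805818414
[[420.1, 123.0], [408.4, 213.3]] [0.43120895 0.22259429] 0.09635906168113667 -2.835403698138025
pin b1 [[0.58064802 0.1431233  0.05      ]]
at [0.4294 0.1286 0.1939] ang 179.96 tilt [0.01 0.  ] F [-0.6 -1.3 -0.8] gap 0.0342 ff 0.0 t 27.42 q7 68.0
(0.4285, 0.111, 0.1, 183.4) -> [0.0009, -0.0176, 0.0939] turn -0.0191 rows 2.3 0.5
```

>>> play_rows(moves=[[[-0.0018,-0.017,0.02],[0,0,-0.02],40],[[-0.0018,-0.017,0.05],[0,0,-0.02],40],[[-0.0018,-0.017,0.08],[0,0,-0.02],40],[[-0.0018,-0.017,0.11],[0,0,-0.02],40],[[-0.0018,-0.017,0.14],[0,0,-0.02],40],[[-0.0018,-0.017,0.165],[0,0,-0.02],40],[[-0.0018,-0.017,0.18],[0,0,-0.02],40],[[-0.0018,-0.017,0.186],[0,0,-0.02],40],[[-0.0018,-0.017,0.19],[0,0,-0.02],40],[[-0.0018,-0.017,0.19],[0,0,-0.02],40]], force=60)

```text
clock: 28.25
eef_pos: [0.4313, 0.1119, 0.0037]
tcp_rot: [[-0.998, -0.063, -0.0], [-0.063, 0.998, -0.0], [0.0, -0.0, -1.0]]
wrist_force: [0.0, -0.4, 0.5]
finger_gap: 0.0338
finger_force: 0.0
```

>>> play_rows(moves=[[[0,0,0],[0,0,0],30],[[0,0,0],[0,0,0],20],[[0,0,0],[0,0,0],10],[[0,0,0],[0,0,0],0],[[0,0,0],[0,0,0],0],[[0,0,0],[0,0,0],0],[[0,0,0],[0,0,0],0],[[0,0,0],[0,0,0],0],[[0,0,0],[0,0,0],0],[[0,0,0],[0,0,0],0]])

```text
clock: 29.08
eef_pos: [0.4321, 0.112, 0.005]
tcp_rot: [[-0.998, -0.063, 0.002], [-0.063, 0.998, 0.001], [-0.002, 0.0, -1.0]]
wrist_force: [-0.5, 0.6, 5.7]
finger_gap: 0.0101
finger_force: 58.8
```

>>> play_rows(moves=[[[0,0,-0.01],[0,0,0],0],[[0,0,-0.02],[0,0,0],0],[[0,0,-0.035],[0,0,0],0],[[0,0,-0.05],[0,0,0],0],[[0,0,-0.065],[0,0,0],0],[[0,0,-0.08],[0,0,0],0],[[0,0,-0.095],[0,0,0],0],[[0,0,-0.11],[0,0,0],0],[[0,0,-0.12],[0,0,0],0],[[0,0,-0.12],[0,0,0],0]])

```text
clock: 29.92
eef_pos: [0.4327, 0.1123, 0.1265]
tcp_rot: [[-0.998, -0.062, 0.005], [-0.062, 0.998, 0.001], [-0.005, 0.001, -1.0]]
wrist_force: [1.0, 0.4, -1.8]
finger_gap: 0.0101
finger_force: 59.0
```

```bash
python3 - <<'E'
from h import *
plan()
s=load('w8.png')
for n,P in(('b2',(.633,.2265)),('b1',(.627,.139)),('b0',(.621,.0515))):
    u=np.array([.9979,-.0645]);print(n,proj(s,[(*(np.array(P)+k*.048*u),z) for k in(1,-1) for z in(.04,.057)]).round(0).tolist())
cv2.imwrite('pics/w8c.png',cv2.resize(s['pixels'][100:300,140:400,::-1],None,fx=3,fy=3,interpolation=cv2.INTER_CUBIC))
E
```

```text
at [0.4327 0.1123 0.1265] ang -176.42 tilt [0.29 0.08] F [ 1.   0.4 -1.8] gap 0.0101 ff 59.0 t 29.92 q7 73.0
b2 [[327.0, 256.0], [328.0, 266.0], [327.0, 143.0], [328.0, 147.0]]
b1 [[225.0, 256.0], [219.0, 266.0], [214.0, 143.0], [207.0, 147.0]]
b0 [[123.0, 256.0], [111.0, 265.0], [101.0, 144.0], [87.0, 147.0]]
```

View pics/w8c.png

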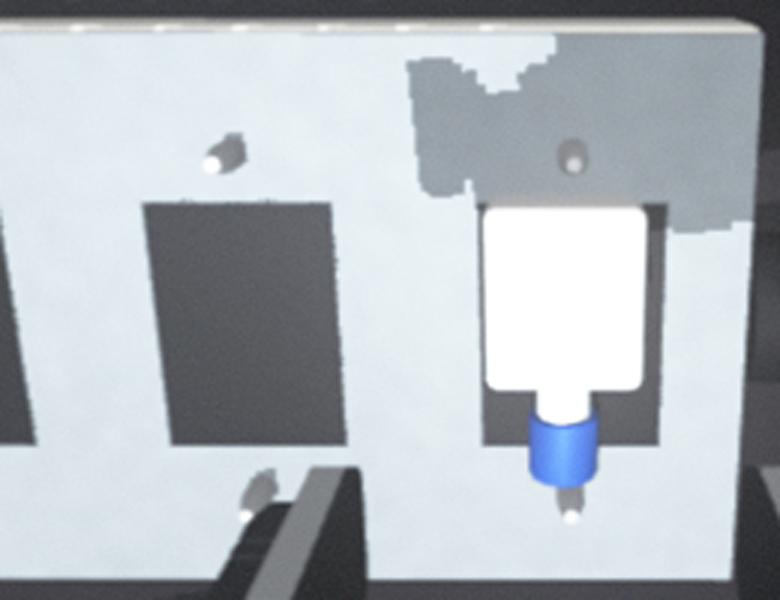

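Pin tips (bright, z = 57 mm) in full-image pixels: bay1 (210.7,154.7)/(222,272.3), bay2 (331,154.3)/(330.3,272.3).

```bash
python3 - <<'E'
from h import *
s=load('w8.png')
for n,q in(('b1',[(210.7,154.7),(222,272.3)]),('b2',[(331,154.3),(330.3,272.3)])):
    P=ray(s,q,.0565)[:,:2];d=P[1]-P[0];print(n,P.round(4).tolist(),P.mean(0),np.linalg.norm(d),np.degrees(np.arctan2(d[1],d[0])))
s=snap('wrist','w11.png');plan()
o=r.get_obs();p=np.array(o['eef_pos']);R=np.array(o['tcp_rot'])
print(proj(s,[p+R@np.array([k*.048,0,.001]) for k in(1,-1)]).round(1))
cv2.imwrite('pics/w11c.png',s['pixels'][:,:,::-1])
E
```

```text
b1 [[0.585, 0.1439], [0.6814, 0.1371]] [0.63322986 0.14051264] 0.09665188165231985 -4.072975521447933
b2 [[0.5907, 0.2317], [0.6873, 0.2253]] [0.63900332 0.22849897] 0.09684078359283935 -3.822787529072091
at [0.432  0.112  0.1252] ang -176.42 tilt [0.18 0.05] F [ 0.5 -0.2 -2.9] gap 0.0102 ff 59.0 t 29.97 q7 73.0
[[323.7 152.9]
 [323.7 319.5]]
```

View pics/w11c.png

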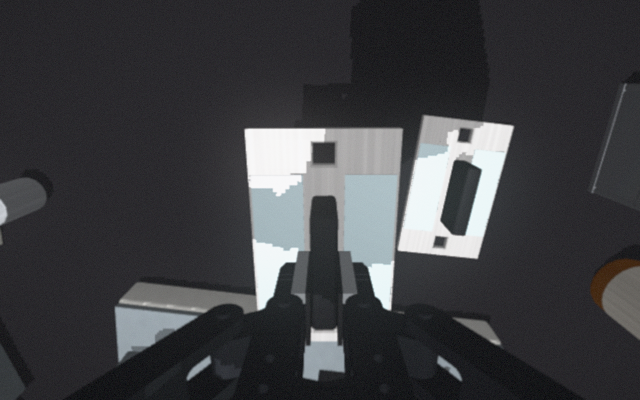

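The held plate's hole is at (323,153), exactly where a plate centred in the tool should put it. I'll hover over bay1.

```bash
python3 - <<'E'
from h import *
plan((.632,.14,.124,176.05),(.632,.14,.072,176.05))
E
```

```text
at [0.432  0.112  0.1252] ang -176.42 tilt [0.18 0.05] F [ 0.5 -0.2 -2.9] gap 0.0102 ff 59.0 t 29.97 q7 73.0
(0.632, 0.14, 0.124, 176.05) -> [-0.2014, 0.0155, 0.0012] turn 0.0418 rows 4.8 1.1
(0.632, 0.14, 0.072, 176.05) -> [0.0, 0.0, 0.052] turn -0.0 rows 1.2 0.0
```

>>> play_rows(moves=[[[-0.02,0.0015,0],[0,0,0.004],0],[[-0.045,0.0035,0],[0,0,0.009],0],[[-0.07,0.0055,0],[0,0,0.014],0],[[-0.095,0.0075,0],[0,0,0.019],0],[[-0.12,0.0095,0],[0,0,0.024],0],[[-0.145,0.0115,0],[0,0,0.029],0],[[-0.17,0.0135,0],[0,0,0.034],0],[[-0.19,0.0145,0],[0,0,0.039],0],[[-0.2,0.0155,0],[0,0,0.0418],0],[[-0.2,0.0155,0],[0,0,0.0418],0]])

```text
clock: 30.8
eef_pos: [0.631, 0.1397, 0.122]
tcp_rot: [[-0.998, 0.069, -0.001], [0.069, 0.998, -0.0], [0.001, -0.0, -1.0]]
wrist_force: [-0.6, 0.3, -1.1]
finger_gap: 0.0099
finger_force: 59.0
```

>>> play_rows(moves=[[[0,0,0.01],[0,0,0],0],[[0,0,0.02],[0,0,0],0],[[0,0,0.03],[0,0,0],0],[[0,0,0.04],[0,0,0],0],[[0,0,0.048],[0,0,0],0],[[0,0,0.052],[0,0,0],0],[[0,0,0.052],[0,0,0],0],[[0,0,0.052],[0,0,0],0],[[0,0,0.052],[0,0,0],0],[[0,0,0.052],[0,0,0],0]])

```text
clock: 31.63
eef_pos: [0.6304, 0.1399, 0.0725]
tcp_rot: [[-0.998, 0.069, 0.001], [0.069, 0.998, 0.0], [-0.001, 0.0, -1.0]]
wrist_force: [-1.0, -0.3, -1.6]
finger_gap: 0.01
finger_force: 59.0
```

```bash
python3 - <<'E'
from h import *
s=snap('wrist','w12.png');plan()
o=r.get_obs();p=np.array(o['eef_pos']);R=np.array(o['tcp_rot'])
print(proj(s,[p+R@np.array([.048,0,.001]),p+R@np.array([.048,0,.0045]),(.585,.1439,.057),(.585,.1439,.04)]).round(1))
b=snap('scene','s12.png');t=np.array(proj(b,[(.632,.14,.06)])[0],int)
v=cv2.resize(b['pixels'][t[1]-38:t[1]+37,t[0]-50:t[0]+50,::-1],(400,300),interpolation=cv2.INTER_CUBIC)
w=cv2.resize(s['pixels'][115:190,270:370,::-1],(400,300),interpolation=cv2.INTER_CUBIC)
cv2.imwrite('pics/j12.png',np.hstack([w,v]))
E
```

```text
at [0.6303 0.1399 0.0725] ang 176.06 tilt [0.07 0.02] F [ 0.2 -0.4 -0.3] gap 0.01 ff 59.0 t 31.68 q7 69.0
[[324.  154.8]
 [324.  153.5]
 [325.7 154.7]
 [325.5 149.4]]
```

View pics/j12.png

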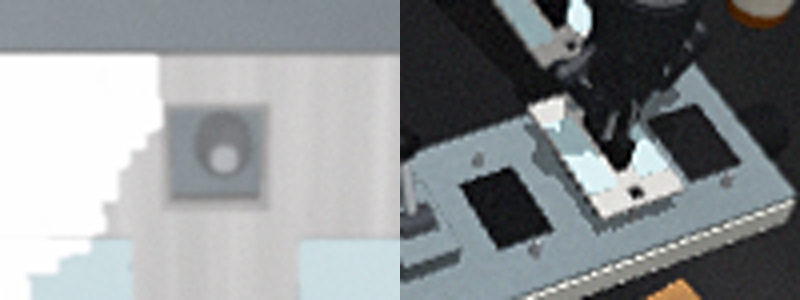

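Left: pin tip visible through the hole at (223,158) with the hole centre at (217,152). The plate is about 3 mm short in x, so I'll shift it and lower.

>>> play_rows(moves=[[[-0.0028,0.0008,0],[0,0,0],0],[[-0.0028,0.0008,0],[0,0,0],0],[[-0.0028,0.0008,0.004],[0,0,0],0],[[-0.0028,0.0008,0.008],[0,0,0],0],[[-0.0028,0.0008,0.011],[0,0,0],0],[[-0.0028,0.0008,0.013],[0,0,0],0],[[-0.0028,0.0008,0.015],[0,0,0],0],[[-0.0028,0.0008,0.017],[0,0,0],0],[[-0.0028,0.0008,0.018],[0,0,0],0],[[-0.0028,0.0008,0.018],[0,0,0],0]])

```text
clock: 32.57
eef_pos: [0.6325, 0.1403, 0.0535]
tcp_rot: [[-0.998, 0.069, -0.0], [0.069, 0.998, -0.0], [0.0, -0.0, -1.0]]
wrist_force: [-0.2, -0.7, -0.8]
finger_gap: 0.0099
finger_force: 59.0
```

>>> play_rows(moves=[[[-0.0003,0.0002,0.001],[0,0,0],0],[[-0.0003,0.0002,0.002],[0,0,0],0],[[-0.0003,0.0002,0.003],[0,0,0],0],[[-0.0003,0.0002,0.004],[0,0,0],0],[[-0.0003,0.0002,0.005],[0,0,0],0],[[-0.0003,0.0002,0.006],[0,0,0],0],[[-0.0003,0.0002,0.007],[0,0,0],0],[[-0.0003,0.0002,0.008],[0,0,0],0],[[-0.0003,0.0002,0.008],[0,0,0],0],[[-0.0003,0.0002,0.008],[0,0,0],0]])

```text
clock: 33.4
eef_pos: [0.6329, 0.1406, 0.0457]
tcp_rot: [[-0.998, 0.069, -0.0], [0.069, 0.998, -0.0], [0.0, -0.0, -1.0]]
wrist_force: [-0.3, -0.2, -1.8]
finger_gap: 0.0102
finger_force: 59.0
```

>>> play_rows(moves=[[[0,0,0.0005],[0,0,0],0],[[0,0,0.001],[0,0,0],0],[[0,0,0.0015],[0,0,0],0],[[0,0,0.002],[0,0,0],0],[[0,0,0.002],[0,0,0],0],[[0,0,0.002],[0,0,0],30],[[0,0,0.002],[0,0,0],35],[[0,0,0.002],[0,0,0],35],[[0,0,0.002],[0,0,0],35],[[0,0,0.002],[0,0,0],35]])

```text
clock: 34.23
eef_pos: [0.633, 0.1406, 0.0436]
tcp_rot: [[-0.998, 0.069, -0.0], [0.069, 0.998, -0.0], [0.0, -0.0, -1.0]]
wrist_force: [0.1, -0.5, -0.9]
finger_gap: 0.0298
finger_force: 0.0
```

>>> play_rows(moves=[[[0,0,-0.01],[0,0,0],35],[[0,0,-0.03],[0,0,0],35],[[0,0,-0.05],[0,0,0],35],[[0,0,-0.07],[0,0,0],35],[[0,0,-0.09],[0,0,0],35],[[0,0,-0.11],[0,0,0],35],[[0,0,-0.13],[0,0,0],35],[[0,0,-0.15],[0,0,0],35],[[0,0,-0.15],[0,0,0],35],[[0,0,-0.15],[0,0,0],35]])

```text
clock: 35.07
eef_pos: [0.6338, 0.1408, 0.1957]
tcp_rot: [[-0.998, 0.069, 0.003], [0.069, 0.998, 0.001], [-0.003, 0.001, -1.0]]
wrist_force: [0.0, 0.7, 0.1]
finger_gap: 0.0299
finger_force: 0.0
```

```bash
python3 - <<'E'
from h import *
s=snap('wrist','w13.png');plan((.4312,.2226,.194,177.2))
b=snap('scene','s13.png');t=np.array(proj(b,[(.632,.16,.05)])[0],int)
v=cv2.resize(b['pixels'][t[1]-50:t[1]+50,t[0]-60:t[0]+60,::-1],(480,400),interpolation=cv2.INTER_CUBIC)
w=s['pixels'][:400,160:480,::-1]
cv2.imwrite('pics/j13.png',np.hstack([w,v]))
E
```

```text
at [0.6329 0.1405 0.1942] ang 176.06 tilt [0.04 0.01] F [ 0.2 -0.2 -0.4] gap 0.0296 ff 0.0 t 35.12 q7 70.0
(0.4312, 0.2226, 0.194, 177.2) -> [0.2069, 0.068, 0.0002] turn -0.0064 rows 5.2 0.2
```

View pics/j13.png

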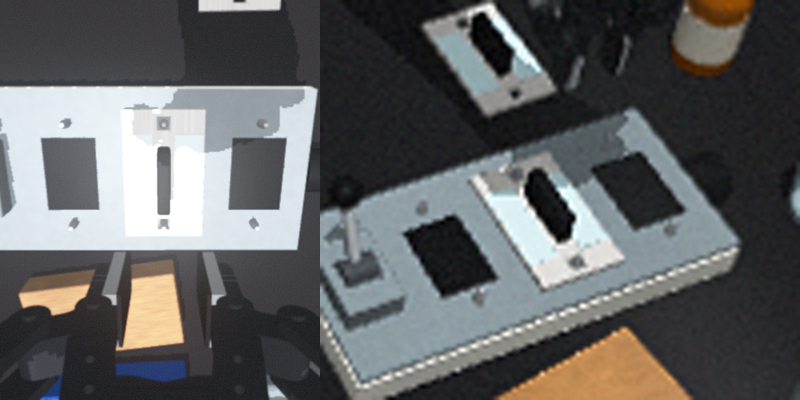

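Left: the plate sits flush with pins through both holes (163,123)/(163,225). On to the second plate (all picture views used; numeric checks from now on).

>>> play_rows(moves=[[[0.026,0.0085,0],[0,0,-0.001],40],[[0.052,0.017,0],[0,0,-0.002],40],[[0.078,0.0255,0],[0,0,-0.003],40],[[0.104,0.034,0],[0,0,-0.004],40],[[0.13,0.0425,0],[0,0,-0.005],40],[[0.156,0.051,0],[0,0,-0.006],40],[[0.182,0.0595,0],[0,0,-0.0063],40],[[0.207,0.068,0],[0,0,-0.0063],40],[[0.207,0.068,0],[0,0,-0.0063],40],[[0.207,0.068,0],[0,0,-0.0063],40]])

```text
clock: 36.0
eef_pos: [0.4297, 0.2229, 0.1931]
tcp_rot: [[-0.999, 0.046, -0.001], [0.046, 0.999, -0.001], [0.001, -0.001, -1.0]]
wrist_force: [1.0, 1.3, -0.0]
finger_gap: 0.0342
finger_force: 0.0
```

```bash
cat >> h.py <<'E'
def holes(s,exp,zc,k=14,dark=True):
    """centroid of the square hole nearest each expected pixel"""
    g=cv2.cvtColor(s['pixels'],cv2.COLOR_RGB2GRAY);out=[]
    for x,y in np.round(exp).astype(int):
        w=g[y-k:y+k+1,x-k:x+k+1];th=.5*(np.percentile(w,75)+w.min())
        n,l,st,c=cv2.connectedComponentsWithStats((w<th).astype(np.uint8))
        i=min(range(1,n),key=lambda i:np.linalg.norm(c[i]-k)+(100 if st[i,4]<25 else 0));out.append(c[i]+[x-k,y-k]);print('blob',st[i].tolist(),out[-1].round(1))
    return np.array(out)
E
python3 - <<'E'
from h import *
s=snap('wrist','w14.png');plan()
e=proj(s,[(.4312-.048,.2226+.0024,.004),(.4312+.048,.2226-.0024,.004)]);print(e.round(1))
q=holes(s,e,.004);P=ray(s,q,.004)[:,:2];d=P[1]-P[0];print(P.mean(0),np.linalg.norm(d),np.degrees(np.arctan2(d[1],d[0])))
E
```

```text
at [0.431  0.2224 0.1933] ang 177.23 tilt [-0.03 -0.04] F [-0.1  0.3  1.3] gap 0.0344 ff 0.0 t 36.05 q7 54.0
[[324.  123.2]
 [323.7 213.7]]
blob [9, 9, 11, 11, 117] [324. 123.]
blob [9, 10, 10, 9, 75] [323.7 213.7]
[0.43113877 0.22260792] 0.09634070741868742 -2.8467783748784794
```

Unmoved and directly below. Descend, grip and lift.

>>> play_rows(moves=[[[0,0,0.02],[0,0,0],40],[[0,0,0.05],[0,0,0],40],[[0,0,0.08],[0,0,0],40],[[0,0,0.11],[0,0,0],40],[[0,0,0.14],[0,0,0],40],[[0,0,0.165],[0,0,0],40],[[0,0,0.18],[0,0,0],40],[[0,0,0.186],[0,0,0],40],[[0,0,0.189],[0,0,0],40],[[0,0,0.189],[0,0,0],40]])

```text
clock: 36.88
eef_pos: [0.4317, 0.2222, 0.0044]
tcp_rot: [[-0.999, 0.05, -0.0], [0.05, 0.999, -0.0], [0.0, -0.001, -1.0]]
wrist_force: [0.6, -0.8, 0.4]
finger_gap: 0.0343
finger_force: 0.0
```

>>> play_rows(moves=[[[0,0,0],[0,0,0],30],[[0,0,0],[0,0,0],20],[[0,0,0],[0,0,0],10],[[0,0,0],[0,0,0],0],[[0,0,0],[0,0,0],0],[[0,0,0],[0,0,0],0],[[0,0,0],[0,0,0],0],[[0,0,0],[0,0,0],0],[[0,0,0],[0,0,0],0],[[0,0,0],[0,0,0],0]], force=60)

```text
clock: 37.72
eef_pos: [0.4321, 0.223, 0.006]
tcp_rot: [[-0.999, 0.049, 0.002], [0.049, 0.999, 0.001], [-0.002, 0.001, -1.0]]
wrist_force: [-1.5, -1.0, 6.8]
finger_gap: 0.0099
finger_force: 59.2
```

>>> play_rows(moves=[[[0,0,-0.01],[0,0,0],0],[[0,0,-0.02],[0,0,0],0],[[0,0,-0.035],[0,0,0],0],[[0,0,-0.05],[0,0,0],0],[[0,0,-0.065],[0,0,0],0],[[0,0,-0.08],[0,0,0],0],[[0,0,-0.095],[0,0,0],0],[[0,0,-0.11],[0,0,0],0],[[0,0,-0.12],[0,0,0],0],[[0,0,-0.12],[0,0,0],0]])

```text
clock: 38.55
eef_pos: [0.4325, 0.2235, 0.1274]
tcp_rot: [[-0.999, 0.049, 0.004], [0.049, 0.999, 0.002], [-0.004, 0.003, -1.0]]
wrist_force: [-0.2, 0.7, -2.7]
finger_gap: 0.0096
finger_force: 59.1
```

```bash
python3 - <<'E'
from h import *
s=snap('wrist','w15.png');plan((.639,.2285,.125,176.06),(.639,.2285,.073,176.06))
o=r.get_obs();p=np.array(o['eef_pos']);R=np.array(o['tcp_rot'])
e=proj(s,[p+R@np.array([.048,0,.001])]);print(e);holes(s,e,0,k=20)
E
```

```text
at [0.4318 0.223  0.1261] ang 177.19 tilt [0.15 0.08] F [-0.   1.  -2.2] gap 0.0095 ff 59.1 t 38.6 q7 53.0
(0.639, 0.2285, 0.125, 176.06) -> [-0.2067, 0.0157, 0.0011] turn 0.0063 rows 5.0 0.2
(0.639, 0.2285, 0.073, 176.06) -> [0.0, 0.0, 0.052] turn -0.0 rows 1.2 0.0
[[323.1115423  153.03689309]]
blob [10, 9, 22, 22, 482] [323.5 152.5]
```

>>> play_rows(moves=[[[-0.02,0.0015,0],[0,0,0.001],0],[[-0.045,0.0035,0],[0,0,0.002],0],[[-0.07,0.0055,0],[0,0,0.003],0],[[-0.095,0.0075,0],[0,0,0.004],0],[[-0.12,0.0095,0],[0,0,0.005],0],[[-0.145,0.0115,0],[0,0,0.006],0],[[-0.17,0.0135,0],[0,0,0.0063],0],[[-0.19,0.0145,0],[0,0,0.0063],0],[[-0.2075,0.0157,0],[0,0,0.0063],0],[[-0.2075,0.0157,0],[0,0,0.0063],0]])

```text
clock: 39.43
eef_pos: [0.6418, 0.2268, 0.1229]
tcp_rot: [[-0.997, 0.071, 0.001], [0.071, 0.997, -0.001], [-0.001, -0.001, -1.0]]
wrist_force: [0.3, -0.6, -3.0]
finger_gap: 0.0095
finger_force: 59.0
```

>>> play_rows(moves=[[[0,0,0.01],[0,0,0],0],[[0,0,0.02],[0,0,0],0],[[0,0,0.03],[0,0,0],0],[[0,0,0.04],[0,0,0],0],[[0,0,0.048],[0,0,0],0],[[0,0,0.052],[0,0,0],0],[[0,0,0.052],[0,0,0],0],[[0,0,0.052],[0,0,0],0],[[0,0,0.052],[0,0,0],0],[[0,0,0.052],[0,0,0],0]])

```text
clock: 40.27
eef_pos: [0.6397, 0.2283, 0.0736]
tcp_rot: [[-0.998, 0.069, 0.001], [0.069, 0.998, 0.001], [-0.001, 0.001, -1.0]]
wrist_force: [0.7, -0.2, -2.1]
finger_gap: 0.0097
finger_force: 59.0
```

```bash
python3 - <<'E'
from h import *
s=snap('wrist','w16.png');plan((.6388,.2285,.055,176.06))
o=r.get_obs();p=np.array(o['eef_pos']);R=np.array(o['tcp_rot'])
e=proj(s,[p+R@np.array([.048,0,.003])]);print(e);q=holes(s,e,0,k=20)[0]
g=cv2.cvtColor(s['pixels'],cv2.COLOR_RGB2GRAY);x,y=q.astype(int);w=cv2.GaussianBlur(g,(3,3),0)[y-8:y+9,x-8:x+9];print(w[::1,::1])
E
```

```text
at [0.6396 0.2283 0.0735] ang 176.06 tilt [0.07 0.03] F [ 0.1 -0.6 -1.5] gap 0.0095 ff 59.0 t 40.32 q7 61.0
(0.6388, 0.2285, 0.055, 176.06) -> [0.0008, 0.0001, 0.0185] turn -0.0 rows 0.4 0.0
[[324.00343836 154.01232911]]
blob [8, 8, 24, 23, 512] [323.5 153.2]
[[108 103  96  90  89  94 104 116 125 128 124 116 106  98  94  95 100]
 [108 103  96  90  90  98 114 128 136 139 136 128 114 101  94  95 101]
 [108 105  98  90  90 102 121 135 140 142 140 134 120 104  93  94 101]
 [108 107 100  91  90 102 123 137 141 142 141 135 120 103  93  96 103]
 [109 109 104  95  91 100 120 135 140 140 139 130 113  99  95  99 106]
 [109 110 108 101  95  98 111 125 132 133 129 119 104  96  98 104 108]
 [109 110 109 106 101  97 100 109 116 116 112 105  98  98 103 107 109]
 [109 110 110 108 105 101  99 100 102 102 102 101 101 103 107 108 109]
 [108 109 109 108 106 105 104 103 102 102 103 104 106 106 108 109 108]
 [108 108 108 108 107 107 107 107 106 106 107 108 108 108 108 109 109]
 [108 109 108 108 108 108 108 107 108 108 109 109 109 109 109 109 110]
 [108 109 109 108 108 108 108 108 108 108 108 109 109 109 109 110 110]
 [108 108 108 108 108 108 108 108 108 107 107 108 108 109 109 110 109]
 [108 108 108 108 108 108 108 108 108 107 107 108 108 108 109 109 108]
 [108 108 109 108 108 108 108 107 107 107 107 108 108 107 108 108 108]
 [109 109 109 109 108 108 107 107 107 107 107 108 108 107 107 108 108]
 [109 109 109 108 107 106 106 106 107 106 107 107 107 106 107 107 107]]
```

>>> play_rows(moves=[[[0.001,0,0],[0,0,0],0],[[0.001,0,0],[0,0,0],0],[[0.001,0,0.004],[0,0,0],0],[[0.001,0,0.008],[0,0,0],0],[[0.001,0,0.011],[0,0,0],0],[[0.001,0,0.013],[0,0,0],0],[[0.001,0,0.015],[0,0,0],0],[[0.001,0,0.017],[0,0,0],0],[[0.001,0,0.019],[0,0,0],0],[[0.001,0,0.019],[0,0,0],0]])

```text
clock: 41.15
eef_pos: [0.638, 0.2281, 0.0533]
tcp_rot: [[-0.998, 0.069, -0.001], [0.069, 0.998, -0.0], [0.001, -0.0, -1.0]]
wrist_force: [0.5, -0.8, -2.4]
finger_gap: 0.0102
finger_force: 59.0
```

>>> play_rows(moves=[[[0,0,0.001],[0,0,0],0],[[0,0,0.002],[0,0,0],0],[[0,0,0.003],[0,0,0],0],[[0,0,0.004],[0,0,0],0],[[0,0,0.005],[0,0,0],0],[[0,0,0.006],[0,0,0],0],[[0,0,0.007],[0,0,0],0],[[0,0,0.008],[0,0,0],0],[[0,0,0.008],[0,0,0],0],[[0,0,0.008],[0,0,0],0]])

```text
clock: 41.98
eef_pos: [0.6382, 0.2283, 0.0462]
tcp_rot: [[-0.998, 0.069, 0.0], [0.069, 0.998, 0.0], [-0.0, 0.0, -1.0]]
wrist_force: [-2.0, -0.8, 1.8]
finger_gap: 0.0099
finger_force: 59.5
```

>>> play_rows(moves=[[[0,0,0.0003],[0,0,0],0],[[0,0,0.0006],[0,0,0],0],[[0,0,0.001],[0,0,0],0],[[0,0,0.001],[0,0,0],0],[[0,0,0.001],[0,0,0],0],[[0,0,0.001],[0,0,0],30],[[0,0,0.001],[0,0,0],35],[[0,0,0.001],[0,0,0],35],[[0,0,0.001],[0,0,0],35],[[0,0,0.001],[0,0,0],35]])

```text
clock: 42.82
eef_pos: [0.6382, 0.2283, 0.0446]
tcp_rot: [[-0.998, 0.069, 0.0], [0.069, 0.998, 0.0], [0.0, 0.0, -1.0]]
wrist_force: [0.5, -0.1, 0.1]
finger_gap: 0.0298
finger_force: 0.0
```

>>> play_rows(moves=[[[0,0,-0.01],[0,0,0],35],[[0,0,-0.03],[0,0,0],35],[[0,0,-0.05],[0,0,0],35],[[0,0,-0.07],[0,0,0],35],[[0,0,-0.09],[0,0,0],35],[[0,0,-0.11],[0,0,0],35],[[0,0,-0.13],[0,0,0],35],[[0,0,-0.15],[0,0,0],35],[[0,0,-0.15],[0,0,0],35],[[0,0,-0.15],[0,0,0],35]])

```text
clock: 43.65
eef_pos: [0.639, 0.2286, 0.1968]
tcp_rot: [[-0.998, 0.069, 0.003], [0.069, 0.998, 0.001], [-0.003, 0.002, -1.0]]
wrist_force: [0.3, -0.3, -0.9]
finger_gap: 0.0297
finger_force: 0.0
```

```bash
python3 - <<'E'
from h import *
s=snap('wrist','w17.png');plan((.60,-.10,.2,176))
m=s['pixels'].astype(np.uint8);o=np.array([-.0645,.9979])
u=np.array([.9979,-.0645])
# plate widths/length vs height: corner rays for the two plates
for c in((.6332,.1405),(.6384,.2283)):
    c=np.array(c);P=[(*(c+a*.060*u+b*.037*o),.046) for a in(-1,1) for b in(-1,1)]
    print('pred corners',proj(s,P).round(1).tolist(),'bar',proj(s,[(*c,.078)]).round(1).tolist(), 'holes',proj(s,[(*(c+a*.048*u),.046) for a in(-1,1)]).round(1).tolist())
g=cv2.cvtColor(m,cv2.COLOR_RGB2GRAY);np.set_printoptions(linewidth=220)
for x in(195,330): print(g[90:270:3,x].tolist())
print(g[118,170:420:4].tolist())
E
```

```text
at [0.6381 0.2282 0.1952] ang 176.05 tilt [0.04 0.01] F [-0.8 -0.1 -1.1] gap 0.0298 ff 0.0 t 43.7 q7 62.0
(0.6, -0.1, 0.2, 176) -> [0.0154, -0.33, -0.0048] turn 0.0003 rows 7.9 0.0
pred corners [[183.0, 117.0], [264.8, 105.4], [198.4, 240.8], [271.6, 231.6]] bar [[219.9, 186.3]] holes [[224.9, 125.0], [233.8, 224.9]]
pred corners [[281.8, 115.9], [364.8, 104.4], [286.7, 240.0], [360.9, 230.8]] bar [[323.4, 185.3]] holes [[323.2, 124.0], [323.6, 224.1]]
[168, 171, 176, 174, 172, 172, 138, 229, 239, 236, 237, 235, 237, 237, 237, 213, 243, 241, 242, 243, 242, 243, 242, 242, 243, 243, 241, 242, 243, 242, 242, 242, 243, 243, 243, 242, 242, 242, 241, 241, 238, 223, 223, 214, 199, 186, 175, 172, 168, 168, 165, 163, 159, 145, 53, 50, 52, 53, 44, 54]
[169, 171, 170, 170, 127, 110, 115, 162, 161, 139, 143, 141, 141, 144, 162, 165, 165, 167, 163, 153, 125, 105, 108, 106, 108, 104, 107, 106, 104, 107, 108, 107, 109, 110, 125, 126, 126, 190, 189, 187, 187, 219, 238, 230, 230, 228, 230, 237, 233, 174, 171, 168, 170, 160, 54, 57, 55, 55, 53, 51]
[172, 170, 169, 192, 237, 233, 236, 238, 239, 239, 239, 239, 174, 168, 143, 178, 242, 240, 239, 243, 241, 244, 242, 242, 173, 177, 177, 179, 233, 241, 242, 162, 167, 167, 162, 168, 164, 113, 115, 114, 139, 168, 164, 163, 170, 164, 167, 163, 166, 113, 114, 114, 39, 40, 37, 35, 33, 35, 33, 32, 34, 31, 31]
```

```bash
python3 - <<'E'
from h import *
s=load('w17.png');u=np.array([.9979,-.067]);o=np.array([.067,.9979])
g=cv2.cvtColor(s['pixels'],cv2.COLOR_RGB2GRAY).astype(int)
for c in((.6332,.1405),(.6384,.2283)):
    c=np.array(c)
    for b in(-.028,.028):
        for a in(-1,1):
            P=[(*(c+(a*.060+k*.001)*u+b*o),.046) for k in np.arange(-6,6.1,.5)]
            q=proj(s,P);v=cv2.remap(g.astype(np.float32),q[:,0].astype(np.float32),q[:,1].astype(np.float32),1).ravel()
            d=np.abs(np.gradient(v));print(c,b,a,'edge offset mm',np.arange(-6,6.1,.5)[d.argmax()],d.max().round())
piv=np.array([.6332,.1405])-(.088+.084)*o;print('pivot',piv)
w=load('w4.png')
for th in range(-60,10,6):
    t=np.radians(th);P=(*(piv+.07*np.sin(t)*u),.062+.07*np.cos(t));print(th,np.round(P,3),proj(w,[P]).round(0)[0],proj(load('t0.png'),[P]).round(0)[0])
plan((.545,-.031,.2,176.05),(.545,-.031,.08,176.05))
E
```

```text
[0.6332 0.1405] -0.028 -1 edge offset mm -1.0 29.0
[0.6332 0.1405] -0.028 1 edge offset mm -0.5 17.0
[0.6332 0.1405] 0.028 -1 edge offset mm -1.0 31.0
[0.6332 0.1405] 0.028 1 edge offset mm -0.5 17.0
[0.6384 0.2283] -0.028 -1 edge offset mm -0.5 21.0
[0.6384 0.2283] -0.028 1 edge offset mm -1.0 14.0
[0.6384 0.2283] 0.028 -1 edge offset mm -1.0 13.0
[0.6384 0.2283] 0.028 1 edge offset mm -0.5 13.0
pivot [ 0.621676  -0.0311388]
-60 [ 0.561 -0.027  0.097] [210. 136.] [295. 181.]
-54 [ 0.565 -0.027  0.103] [208. 143.] [295. 179.]
-48 [ 0.57  -0.028  0.109] [206. 150.] [295. 177.]
-42 [ 0.575 -0.028  0.114] [204. 158.] [295. 175.]
-36 [ 0.581 -0.028  0.119] [203. 167.] [295. 172.]
-30 [ 0.587 -0.029  0.123] [202. 177.] [296. 170.]
-24 [ 0.593 -0.029  0.126] [202. 187.] [296. 167.]
-18 [ 0.6   -0.03   0.129] [201. 197.] [296. 165.]
-12 [ 0.607 -0.03   0.13 ] [202. 207.] [296. 162.]
-6 [ 0.614 -0.031  0.132] [202. 217.] [296. 160.]
0 [ 0.622 -0.031  0.132] [203. 227.] [297. 157.]
6 [ 0.629 -0.032  0.132] [204. 236.] [297. 155.]
at [0.6381 0.2282 0.1952] ang 176.05 tilt [0.04 0.01] F [-0.8 -0.1 -1.1] gap 0.0298 ff 0.0 t 43.7 q7 62.0
(0.545, -0.031, 0.2, 176.05) -> [0.0751, -0.265, -0.0048] turn 0.0 rows 6.6 0.0
(0.545, -0.031, 0.08, 176.05) -> [0.0, 0.0, 0.12] turn -0.0 rows 2.9 0.0
```

Both plates are flush with edges at deck height; the lever leans −29° with its ball at (0.588, −0.029, 0.123). Go behind it with shut fingers.

>>> play_rows(moves=[[[0.0075,-0.0265,-0.005],[0,0,0],0],[[0.0185,-0.065,-0.005],[0,0,0],0],[[0.029,-0.102,-0.005],[0,0,0],0],[[0.039,-0.139,-0.005],[0,0,0],0],[[0.05,-0.176,-0.005],[0,0,0],0],[[0.06,-0.212,-0.005],[0,0,0],0],[[0.07,-0.247,-0.005],[0,0,0],0],[[0.075,-0.265,-0.005],[0,0,0],0],[[0.075,-0.265,-0.005],[0,0,0],0],[[0.075,-0.265,-0.005],[0,0,0],0]])

```text
clock: 44.53
eef_pos: [0.5442, -0.0321, 0.1989]
tcp_rot: [[-0.997, 0.071, -0.002], [0.071, 0.997, 0.0], [0.002, -0.0, -1.0]]
wrist_force: [0.0, 0.8, 0.2]
finger_gap: 0.0002
finger_force: 0.0
```

>>> play_rows(moves=[[[0,0,0.02],[0,0,0],0],[[0,0,0.045],[0,0,0],0],[[0,0,0.07],[0,0,0],0],[[0,0,0.095],[0,0,0],0],[[0,0,0.11],[0,0,0],0],[[0,0,0.12],[0,0,0],0],[[0,0,0.12],[0,0,0],0],[[0,0,0.12],[0,0,0],0],[[0,0,0.12],[0,0,0],0],[[0,0,0.12],[0,0,0],0]])

```text
clock: 45.37
eef_pos: [0.5462, -0.0307, 0.081]
tcp_rot: [[-0.998, 0.068, 0.002], [0.068, 0.998, 0.0], [-0.002, 0.0, -1.0]]
wrist_force: [0.8, -1.3, -0.6]
finger_gap: -0.0003
finger_force: 0.0
```

>>> play_rows(moves=[[[-0.006,0,0],[0,0,0],0],[[-0.012,0,0],[0,0,0],0],[[-0.018,0,0],[0,0,0],0],[[-0.024,0,0],[0,0,0],0],[[-0.03,0,0],[0,0,0],0],[[-0.036,0,0],[0,0,0],0],[[-0.042,0,0],[0,0,0],0],[[-0.048,0,0],[0,0,0],0],[[-0.054,0,0],[0,0,0],0],[[-0.06,0,0],[0,0,0],0]])

```text
clock: 46.2
eef_pos: [0.6057, -0.0352, 0.0798]
tcp_rot: [[-0.998, 0.069, 0.0], [0.069, 0.998, -0.0], [-0.0, -0.0, -1.0]]
wrist_force: [-1.0, 0.5, 1.0]
finger_gap: -0.0001
finger_force: 0.5
```

>>> play_rows(moves=[[[-0.003,0,0],[0,0,0],0],[[-0.006,0,0],[0,0,0],0],[[-0.009,0,0],[0,0,0],0],[[-0.012,0,0],[0,0,0],0],[[-0.015,0,0],[0,0,0],0],[[-0.018,0,0],[0,0,0],0],[[-0.021,0,0],[0,0,0],0],[[-0.023,0,0],[0,0,0],0],[[-0.025,0,0],[0,0,0],0],[[-0.025,0,0],[0,0,0],0]])

```text
clock: 47.03
eef_pos: [0.6293, -0.0368, 0.0795]
tcp_rot: [[-0.998, 0.069, -0.002], [0.069, 0.998, 0.0], [0.002, -0.0, -1.0]]
wrist_force: [-4.5, -0.3, 1.3]
finger_gap: -0.0002
finger_force: 1.7
```

```bash
python3 - <<'E'
from h import *
s=snap('scene','s18.png');plan()
u=np.array([.9979,-.067]);piv=np.array([.6217,-.0311])
m=s['pixels'].astype(int).sum(2)
for th in range(-36,67,6):
    t=np.radians(th);P=(*(piv+.07*np.sin(t)*u),.062+.07*np.cos(t));q=proj(s,[P])[0];x,y=q.astype(int);print(th,q.round(0),m[y-3:y+4,x-3:x+4].mean().round())
E
```

```text
at [ 0.6294 -0.0369  0.0796] ang 176.06 tilt [-0.08 -0.  ] F [-3.3  0.1  0.2] gap -0.0001 ff 1.6 t 47.08 q7 86.0
-36 [349. 204.] 59.0
-30 [350. 204.] 55.0
-24 [351. 205.] 54.0
-18 [352. 206.] 56.0
-12 [354. 208.] 55.0
-6 [355. 209.] 53.0
0 [356. 211.] 65.0
6 [357. 213.] 80.0
12 [358. 215.] 111.0
18 [359. 217.] 154.0
24 [360. 219.] 108.0
30 [361. 222.] 61.0
36 [362. 224.] 134.0
42 [362. 226.] 232.0
48 [363. 229.] 297.0
54 [363. 231.] 312.0
60 [364. 233.] 318.0
66 [364. 235.] 377.0
```

>>> play_rows(moves=[[[-0.0005,0,0],[0,0,0],0],[[-0.001,0,0],[0,0,0],0],[[-0.0015,0,0],[0,0,0],0],[[-0.002,0,0],[0,0,0],0],[[-0.0025,0,0],[0,0,0],0],[[-0.003,0,0],[0,0,0],0],[[-0.0035,0,0],[0,0,0],0],[[-0.004,0,0],[0,0,0],0],[[-0.004,0,0],[0,0,0],0],[[-0.004,0,0],[0,0,0],0]])

```text
clock: 47.92
eef_pos: [0.6299, -0.037, 0.0792]
tcp_rot: [[-0.998, 0.069, -0.008], [0.069, 0.998, 0.0], [0.008, -0.0, -1.0]]
wrist_force: [-13.4, 1.1, 6.1]
finger_gap: -0.0001
finger_force: 6.9
```

The lever is at its stop (force rising, no motion). Back off and lift clear.

>>> play_rows(moves=[[[0.01,0,0],[0,0,0],0],[[0.025,0,0],[0,0,0],0],[[0.045,0,0],[0,0,0],0],[[0.07,0,0],[0,0,0],0],[[0.09,0,0],[0,0,0],0],[[0.09,0,-0.03],[0,0,0],0],[[0.09,0,-0.06],[0,0,0],0],[[0.09,0,-0.09],[0,0,0],0],[[0.09,0,-0.12],[0,0,0],0],[[0.09,0,-0.14],[0,0,0],0]])

```text
clock: 48.75
eef_pos: [0.5465, -0.0309, 0.2237]
tcp_rot: [[-0.998, 0.069, 0.007], [0.069, 0.998, 0.0], [-0.007, 0.001, -1.0]]
wrist_force: [0.6, -0.4, 0.3]
finger_gap: 0.0002
finger_force: 0.0
```

>>> play_rows(moves=[[[0,0.035,-0.01],[0,0,0],0],[[0,0.07,-0.02],[0,0,0],0],[[0,0.105,-0.03],[0,0,0],0],[[0,0.14,-0.04],[0,0,0],0],[[0,0.175,-0.05],[0,0,0],0],[[0,0.21,-0.05],[0,0,0],0],[[0,0.245,-0.05],[0,0,0],0],[[0,0.28,-0.05],[0,0,0],0],[[0,0.28,-0.05],[0,0,0],0],[[0,0.28,-0.05],[0,0,0],0]])

```text
clock: 49.58
eef_pos: [0.5634, 0.2517, 0.27]
tcp_rot: [[-0.998, 0.064, 0.002], [0.064, 0.998, 0.002], [-0.002, 0.002, -1.0]]
wrist_force: [0.1, -0.8, 0.1]
finger_gap: 0.0002
finger_force: 0.0
```

```bash
python3 - <<'E'
from h import *
s=snap('scene','s19.png');t=snap('top','t19.png');plan()
a=load('s0.png')
u=np.array([.9979,-.067]);piv=np.array([.6217,-.0311]);m=s['pixels'].astype(int).sum(2)
for th in(-30,24,27,30,33,36):
    t_=np.radians(th);P=(*(piv+.07*np.sin(t_)*u),.062+.07*np.cos(t_));q=proj(s,[P])[0];x,y=q.astype(int);print(th,q.round(0),m[y-3:y+4,x-3:x+4].mean().round())
# what changed since start, in scene view
d=np.abs(s['pixels'].astype(int)-a['pixels'].astype(int)).sum(2)>90
d[:165,:]&=False
n,l,st,c=cv2.connectedComponentsWithStats(cv2.morphologyEx(d.astype(np.uint8),cv2.MORPH_OPEN,np.ones((3,3))))
for i in range(1,n):
    if st[i,4]>40: print(st[i,:4].tolist(),c[i].round(0),ray(s,[c[i]],.03)[0,:2].round(3))
# handle: ear & hasp holes in scene view
print('ear/hasp px',proj(s,[(.569,-.2765,.078),(.569,-.2765,.07)]).round(1))
b=((s['pixels'][:,:,2].astype(int)>110)&(s['pixels'][:,:,0]<90)&(s['pixels'][:,:,2]>1.5*s['pixels'][:,:,1])).astype(np.uint8)
n,l,st,c=cv2.connectedComponentsWithStats(b)
print('blue',[(c[i].round(0).tolist(),int(st[i,4]),ray(s,[c[i]],.016)[0,:2].round(3).tolist()) for i in range(1,n) if 15<st[i,4]<400])
E
```

```text
at [0.5641 0.2478 0.27  ] ang 176.02 tilt [ 0.09 -0.01] F [ 0.2 -0.9 -0.1] gap 0.0002 ff 0.0 t 49.68 q7 57.0
-30 [350. 204.] 103.0
24 [360. 219.] 195.0
27 [360. 221.] 114.0
30 [361. 222.] 74.0
33 [361. 223.] 85.0
36 [362. 224.] 149.0
[372, 165, 31, 21] [388. 175.] [0.469 0.2  ]
[344, 167, 35, 29] [361. 182.] [0.455 0.096]
[407, 188, 36, 31] [424. 203.] [0.633 0.238]
[384, 195, 36, 33] [401. 212.] [0.627 0.148]
[369, 208, 17, 21] [377. 217.] [0.61  0.066]
[269, 215, 11, 11] [275. 220.] [ 0.476 -0.237]
[356, 217, 10, 16] [360. 224.] [0.612 0.001]
[246, 222, 12, 12] [253. 228.] [ 0.47  -0.312]
[304, 235, 10, 11] [308. 239.] [ 0.589 -0.175]
[275, 237, 13, 14] [281. 244.] [ 0.565 -0.257]
[291, 241, 12, 11] [297. 246.] [ 0.595 -0.216]
ear/hasp px [[274.1 238.4]
 [274.3 239.9]]
blue [([584.0, 96.0], 45, [0.448, 1.213]), ([569.0, 98.0], 29, [0.429, 1.142]), ([603.0, 108.0], 48, [0.54, 1.212]), ([587.0, 111.0], 23, [0.522, 1.144]), ([623.0, 121.0], 56, [0.633, 1.214]), ([276.0, 221.0], 23, [0.47, -0.235]), ([253.0, 228.0], 23, [0.464, -0.311])]
```

```bash
python3 -c "
from rig import r
print(r.finish_job())"
```

```text
the job is handed in; nothing more can be done
None
```

I did all four steps in the order asked and handed the job in at about 50 s: isolator handle off over the hasp, both flasks in the white tray, both plates flush on bay1 and bay2, and the clamp lever thrown to its stop. No verdict came back; the last camera comparison showed only the expected changes.

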